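# Slide the heavy terminal housing into the earth-bond test nest and start the test

### The arm

A 6-joint arm with a two-finger parallel gripper is mounted at the origin on the work surface. World frame = base frame: x ahead of the robot, y to its left, z up, the work surface at z = 0. Lengths are in mm, angles in rad, forces in N, time in s.
With the tool pointing down it reaches from about 275 to 725 mm from the base axis. Payload 15.9 kg.
Tool frame: the origin (TCP) lies at the very end of the fingers, on their centre line; the grasp point (between the pads) lies 19 mm behind it (bot.grasp_offset is the z of the grasp point in the tool frame, in mm); z points along the fingers, y is the direction in which the jaws open and shut (so a half turn about z gives the same grasp; the last joint's range is limited). The gripper opens to 85 mm and grips with 20 to 120 N. Pads are 22 mm wide; open, the fingers measure 114 mm over their backs; the gripper's body (76 mm by 85 mm) begins 54 mm behind the grasp point. The pads swing forward as they close: fully open they stand 13 mm farther back than shut.
Start: joints at [1.251, 0.213, -0.034, 1.323, 0, 1.571], TCP at [157.182, 474.636, 200.106] pointing down, gripper open.
Joint ranges: [-2.98, 2.98], [-0.74, 1.72], [-1.14, 1.35], [-2.1, 2.04], [-1.57, 1.44], [-3.14, 3.14]. Speed limits (rad/s): [1.89, 1.89, 2.39, 2.57, 3.14, 3.14].

### API

Orientations are given as a unit quaternion [x, y, z, w].
In Python, from plant import bot gives the robot as it stands.
- The arm moves only by the tool play_rows, never from a script. Its argument "targets" is a list of rows, each an object of numbers: "gripper": the finger opening in m, from 0 to 0.0854; "dx", "dy", "dz": the shift along the tool's x, y, z in m; "ax", "ay", "az": the turn, a rotation vector about the tool's x, y, z in rad. A call has 1 to 20 rows; each row is the pose to reach, as a shift and turn from the pose measured when the call began, along the tool's axes at that moment; what a row does not reach only later rows make up. A row lasts 1/8 s, in which the tool goes at most 62.5 mm and 10.7 degrees, less where a joint would pass 70% of its speed; a pose out of reach is approached as far as the arm can. A call with a gripper value outside its range is refused whole. The fingers move at their own pace and stop on an object; "grip_force" is the grip in N (left out, the last holds). Time passes only in rows, so rows that repeat a pose let the fingers close. It gives the time, the measured TCP pose, the force and the opening at its end, in the units of the state.
- bot.state(): the state, without advancing time (a new reading comes with each control period).
- bot.camera(name): name is "scene" or "top" or "wrist"; returns the picture (400x640x3 uint8, red, green, blue); there is no depth.
- bot.calibration(name): a dict with "intrinsics" (3x3 intrinsics, pixels), "eye" and "attitude" of the camera in the world. Camera axes: x right, y down, z forward; pixel columns grow to the right and rows downward; lengths in mm; the calibration is good to about 2 mm. A picture is of the moment at which its call begins: read the wrist's pose just before it. calibration takes no time and is no camera call; for the wrist camera it gives the pose at the moment of the call.
- bot.job_done(): hands the job in, once; it reports no verdict.
The state is a dict: "clock": time; "joints": joint angles; "qvel": joint speeds; "tau": joint torques, N m; "eef_pos": TCP position; "tool_rot": TCP orientation; "wrist_force": force on the tool from outside, world axes, zero at the start; "moment": the same for the moment, N m; "finger_gap": finger opening in mm.
Only numpy, scipy, OpenCV 4.12 (cv2) and the standard library are available. Lean on these libraries where they do the work, as an engineer would, in place of code of your own. Each camera call takes 0.05 s, during which the arm holds its last target.

### The job

Push the tall, heavy terminal housing sideways across the table into the test nest until its foot is fully home and square against both contact pads of the back stop. It is top-heavy and must slide standing flat, without rocking or being lifted, so the place to push is low at its foot. Then press the start button on the tester's button box and let go, leaving the housing home and the parts lying around undisturbed.

Things in the scene. Friction and masses are not known exactly. Their poses are not given: they have to be found in the camera images.
- housing: the job: tall white cast box, 212 mm high, upright on a bare aluminium foot, steel pins on top. Weighs 1.35-2.15 kg, friction on the table about 0.5-0.7 (slides at 6-15 N); pushed higher than about 70 mm it may tip. Starts 110-155 mm short of home, up to 20 mm off the nest's middle line and 0.2 rad askew. Origin: centre of its underside; x points to the face that goes to the back stop; z up
- push_face (a point): middle of the foot's trailing face (on the robot's right), 25 mm above the table: 50 mm to -x of the housing's origin, same axes. The foot is a plain block 100 mm (x) by 130 mm (y), 45 mm high, flat vertical sides; above it the body is 72 x 116 mm, up to an 84 x 128 mm flange at 160-174 mm; a brass plug sticks out of each y side to 74 mm from the middle, 100 mm up
- nest_home (a point): where the centre of the housing's underside must end, on the table. x is the push direction into the nest, roughly to the robot's left (world +y, within 0.25 rad). The nest is fixed to the table. With the housing home, the trailing face of its foot is at x = -50 mm
- nest_stop (a point): middle of the nest's back stop, 24 mm up, 50 mm to +x of nest_home, same axes: an upright steel plate 176 mm wide, 55 mm high, with two brass contact pads (26 mm square, at y = -42 and +42 mm) whose faces lie at this point's x; the plate is 4 mm behind them
- nest_mouth (a point): middle of the nest's mouth on the table, 67 mm to -x of nest_home, same axes. Guides on either side are upright steel strips 30 mm high and 5 mm thick, inner faces 154 mm apart from the back stop to 50 mm inside this point, then flared to 202 mm apart here; their 5 mm high feet reach 110 mm to each side
- control_box: the tester's button box: grey box 95 mm (x) by 120 mm (y), 70 mm high, fixed to the table, left or right of the nest. Origin: centre of its underside
- start_button_top (a point): centre of the top of the start button: the one raised round black button (diameter 32 mm) on top of the button box, in a steel collar 48 mm wide that ends 6 mm below its top; about 90 mm above the table. It is pressed straight down
- start_button (a joint): travel of the start button in m: 0 released, 0.006 fully down; it springs back. 5 N press it fully down, and it counts as pressed beyond 0.004
- parts_bin: bystander: open black plastic bin 130 (x) x 100 (y) x 60 mm with small brass parts, beside the nest on the side away from the button box. Origin: centre of its underside
- bushing: bystander: loose white round bushing, flange 68 mm across, with a ring of steel pins, 58 mm tall. Origin: centre of its underside
- cover: bystander: loose white square cast cover 90 x 90 mm with a round boss and brass plug, 44 mm tall. Origin: centre of its underside
Not all that is in view belongs to the job. What is meant by the housing is not orange, and is the larger of those in its own colour.

How it is judged:
By the outcome, as a careful person would: the job done as asked, in the order asked, and still so for the second after the job is handed in, with the robot touching nothing.
It also fails if it takes over 64 s, if anything falls off the work surface, if the arm or the gripper's body presses on something with over 40 N, if the wrist force passes 120 N, or if a joint passes its speed limit or range.

## Working session

There is one attempt and no reset: what is moved stays moved. The work goes in short steps, Python scripts to look and compute and a tool call to move; the robot and the scene stay as the last step left them, time stands still between calls to the robot, and variables do not carry over. Pictures are saved under pics/ and viewed, and the job is handed in when it is done.

Besides the shell and the picture viewer there is one more tool, called after ">>>" by a JSON object that holds its "name" and its "arguments". play_rows: Moves the arm, as the interface text tells. Its arguments: {"type":"object","properties":{"targets":{"type":"array","items":{"type":"object","properties":{"gripper":{"type":"number"},"dx":{"type":"number"},"dy":{"type":"number"},"dz":{"type":"number"},"ax":{"type":"number"},"ay":{"type":"number"},"az":{"type":"number"}}}},"grip_force":{"type":"number"}},"required":["targets"]}

```bash
mkdir -p pics
python3 - <<'E'
from plant import bot
import cv2
for n in("scene","top","wrist"):
    c=bot.calibration(n); im=bot.camera(n); cv2.imwrite(f"pics/{n}0.png",im[:,:,::-1]); print(n,c)
print(bot.state())
E
```

```text
scene {'intrinsics': array([[392.64796935,   0.        , 321.08706516],
       [  0.        , 392.64796935, 206.09642107],
       [  0.        ,   0.        ,   1.        ]]), 'eye': array([1267.68298268, -466.35867401, 1006.79106295]), 'attitude': array([ 0.82015978,  0.44849399, -0.16479982, -0.31469366])}
top {'intrinsics': array([[441.941139  ,   0.        , 315.96973359],
       [  0.        , 441.941139  , 204.58542079],
       [  0.        ,   0.        ,   1.        ]]), 'eye': array([ 382.62836737,    5.28406412, 1113.44503476]), 'attitude': array([-0.7006914 ,  0.70783666, -0.06151081,  0.06492488])}
wrist {'intrinsics': array([[319.46556358,   0.        , 322.7091684 ],
       [  0.        , 319.46556358, 203.31297494],
       [  0.        ,   0.        ,   1.        ]]), 'eye': array([ 79.51697994, 499.33094583, 373.27592849]), 'attitude': array([0.8000801 , 0.57763398, 0.09426521, 0.13162404])}
{'clock': 0.15, 'joints': array([ 1.25100563e+00,  2.13254390e-01, -3.48738741e-02,  1.32351143e+00,
        4.41963180e-06,  1.57079630e+00]), 'qvel': array([-1.99750780e-04, -1.99925566e-03,  1.36507424e-03, -1.10505479e-03,
        5.32415058e-04, -3.87899228e-05]), 'tau': array([-5.16631426e-04, -6.86406183e+01,  4.87245762e+01,  1.30715466e-02,
       -3.59441833e-05, -2.30789476e-05]), 'eef_pos': array([157.09400364, 474.38392614, 199.74053253]), 'tool_rot': array([ 1.59214860e-01,  9.87243866e-01, -4.15950353e-04, -6.93195550e-05]), 'wrist_force': array([ 0.79272428,  1.1997372 , -0.51122552]), 'moment': array([-0.03866131, -0.03901165,  0.01336538]), 'finger_gap': 85.16379046066201}
```

View pics/scene0.png

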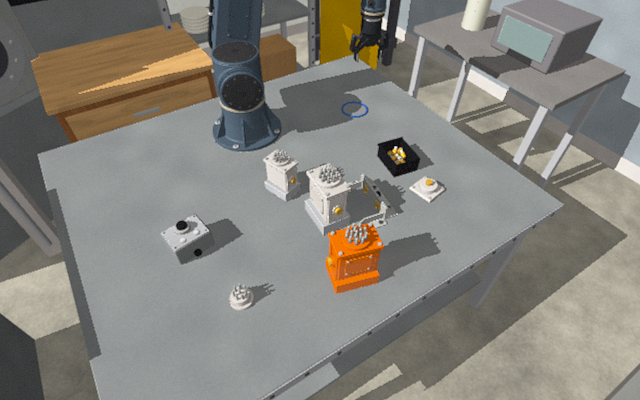

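View pics/top0.png

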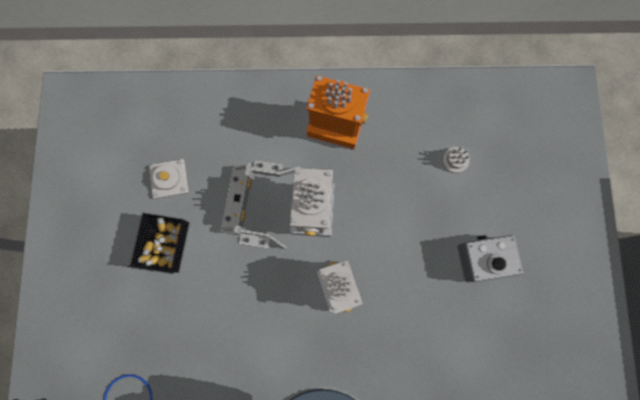

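View pics/wrist0.png

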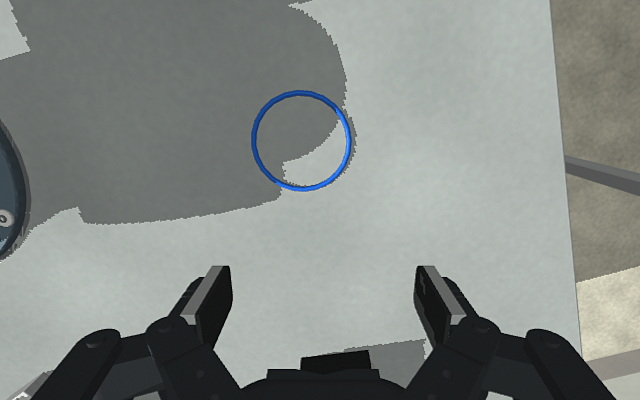

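The top view shows these candidates:
- Orange box (337,110): wrong colour.
- Large white box (312,200), standing just at the nest mouth.
- Smaller white box (338,288).
- Round white bushing (456,158) and white square cover (168,178).

The housing is the large white box at (312,200). The button box is at (495,258) with its black button at (497,264). I'll check the choice in enlarged crops.

Run:
```python
import cv2
t=cv2.imread("pics/top0.png")
def crop(im,x0,y0,x1,y1,s,n):
    c=cv2.resize(im[y0:y1,x0:x1],None,fx=s,fy=s,interpolation=cv2.INTER_CUBIC)
    for x in range((x0//10+1)*10,x1,10):
        cv2.line(c,((x-x0)*s,0),((x-x0)*s,8 if x%50 else 18),(0,0,255),1)
        if x%20==0: cv2.putText(c,str(x),((x-x0)*s,28),0,.4,(0,0,255))
    for y in range((y0//10+1)*10,y1,10):
        cv2.line(c,(0,(y-y0)*s),(8,(y-y0)*s),(0,0,255),1); cv2.putText(c,str(y),(10,(y-y0)*s+4),0,.4,(0,0,255))
    cv2.imwrite("pics/"+n,c)
crop(t,220,150,350,250,6,"c_nest.png")
crop(t,420,220,540,290,6,"c_box.png")
s=cv2.imread("pics/scene0.png")
crop(s,255,140,405,240,5,"c_scene.png")
```

```text
(no output)
```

View pics/c_nest.png

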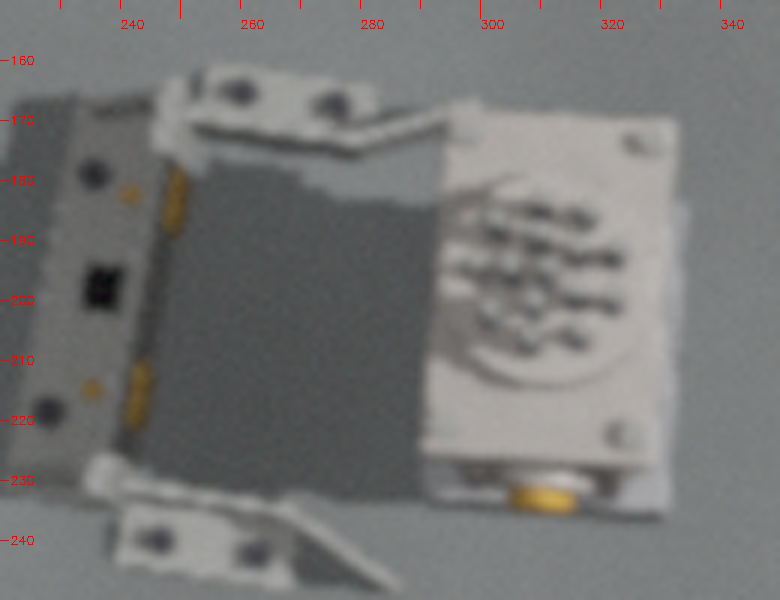

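View pics/c_box.png

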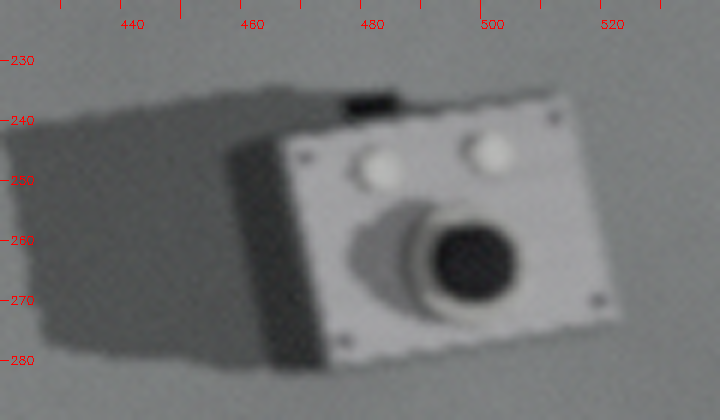

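View pics/c_scene.png

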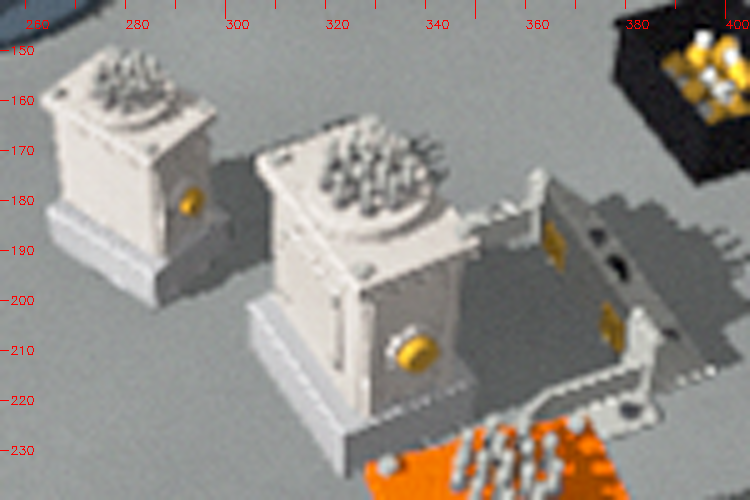

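The crops confirm the choice. The larger white box with the brass plug and aluminium foot stands in line with the nest's brass pads. Its flange-top corners are about (333,170), (329,228), (291,225) and (294,168). The pads are near (249,183) and (243,216), and the button top is at (499,264). Next I fit poses to these.

```bash
cat > h.py <<'E'
import numpy as np
from scipy.spatial.transform import Rotation as R
from scipy.optimize import least_squares
from plant import bot
def proj(n,P,c=None):
    c=c or bot.calibration(n); r=R.from_quat(c["attitude"]).as_matrix()
    q=(np.atleast_2d(P)-c["eye"])@r; q=q@c["intrinsics"].T; return q[:,:2]/q[:,2:]
def ray(n,px,z,c=None):
    c=c or bot.calibration(n); r=R.from_quat(c["attitude"]).as_matrix()
    d=r@np.linalg.solve(c["intrinsics"],[px[0],px[1],1]); e=np.array(c["eye"]); return e+d*(z-e[2])/d[2]
def w(p,P):
    P=np.array(P,float); c,s=np.cos(p[2]),np.sin(p[2])
    return np.c_[p[0]+c*P[:,0]-s*P[:,1],p[1]+s*P[:,0]+c*P[:,1],P[:,2]]
def fit(P,px,p0,n="top"):
    c=bot.calibration(n)
    f=lambda p:(proj(n,w(p,P),c)-np.array(px)).ravel()
    r=least_squares(f,p0,loss="soft_l1"); return r.x,f(r.x).reshape(-1,2)
E
python3 - <<'E'
from h import *
np.set_printoptions(precision=2,suppress=True)
o=lambda x,y,ox,oy,s=6:(x/s+ox,y/s+oy)
t=lambda x,y:o(x,y,220,150)
# housing
P=[(-42,-64,174),(-42,64,174),(42,64,174),(42,-64,174),(-50,65,45)]
px=[t(678,122),t(652,468),t(424,452),t(445,108),t(664,516)]
h,e=fit(P,px,[400,0,1.57]);print("housing",h,e.tolist())
P=[(50,-55,37),(50,-55,11),(50,-29,37),(50,-29,11),(50,29,37),(50,29,11),(50,55,37),(50,55,11),(-67,103,30),(-17,77,30)]
px=[t(172,170),t(190,172),t(163,234),t(180,236),t(134,362),t(152,362),t(124,430),t(143,428),t(400,588),t(295,508)]
n,e=fit(P,px,[400,120,1.57]);print("nest",n,e.tolist())
c,s=np.cos(n[2]),np.sin(n[2]); d=h[:2]-n[:2]; print("h in nest",d@[c,s],d@[-s,c],h[2]-n[2])
print("push",w(h,[(-50,0,25)]))
b=o(473,262,420,220);print("button",ray("top",b,90))
print(ray("top",(338,288),150), ray("top",(456,162),30),ray("top",(160,245),30),ray("top",(168,180),40),ray("top",(335,140),20))
E
```

```text
housing [568.03  18.5   32.91] [[-0.25455197245952377, 0.021990554329164524], [0.29202373054533837, 0.27369567378826787], [-0.8365626130376995, 0.24114975264953387], [0.359785189113893, -0.1900412559970448], [0.32272953027643325, -0.4258970110847997]]
nest [585.38 134.5  -11.15] [[0.8280817330098955, -0.5353163912468517], [-0.6124308615711698, 1.5428578930925028], [0.543743563610434, -1.1636872501658786], [-0.683331269157776, 0.6965728314404203], [1.342948268228838, 0.19810369060246558], [0.05614574506091685, 1.89226334248346], [1.176721350721067, -0.8237717040944972], [-0.2276125815687351, 0.9737086680711116], [-0.7416351576015927, -0.7296260709375417], [-1.6265445248465653, -0.7864300436494887]]
h in nest -117.29330937254882 -0.75979177016269 44.05756476775123
push [[564.05 -31.35  25.  ]]
button [ 425.77 -408.52   90.  ]
[374.97 -36.32 150.  ] [ 684.49 -345.86   30.  ] [481.97 393.57  30.  ] [643.29 378.62  40.  ] [749.49 -41.14  20.  ]
```

```bash
python3 - <<'E'
from h import *
np.set_printoptions(precision=1,suppress=True)
h=[568.03,18.5,1.494];n=[585.38,134.5,1.416]
print(proj("scene",w(h,[(-50,-65,0),(-50,-65,45),(-50,65,45),(-42,-64,174),(-42,64,174),(42,-64,174)])))
print(proj("scene",w(n,[(50,42,24),(50,-42,24)])), "seen (365.6,188.6) (377.4,205)")
print(proj("scene",[[425.77,-408.52,90]]))
E
python3 - <<'E'
import cv2
s=cv2.imread("pics/scene0.png")
cv2.imwrite("pics/c2.png",cv2.resize(s[200:270,150:230],None,fx=8,fy=8,interpolation=2))
cv2.imwrite("pics/c3.png",cv2.resize(s[160:240,300:400],None,fx=8,fy=7,interpolation=2))
E
```

```text
[[321.7 235. ]
 [321.9 226.3]
 [303.1 199.3]
 [324.7 197.1]
 [304.7 170.3]
 [349.5 187.4]]
[[364.1 188.2]
 [375.9 204.7]] seen (365.6,188.6) (377.4,205)
[[180.4 224.1]]
```

View pics/c2.png

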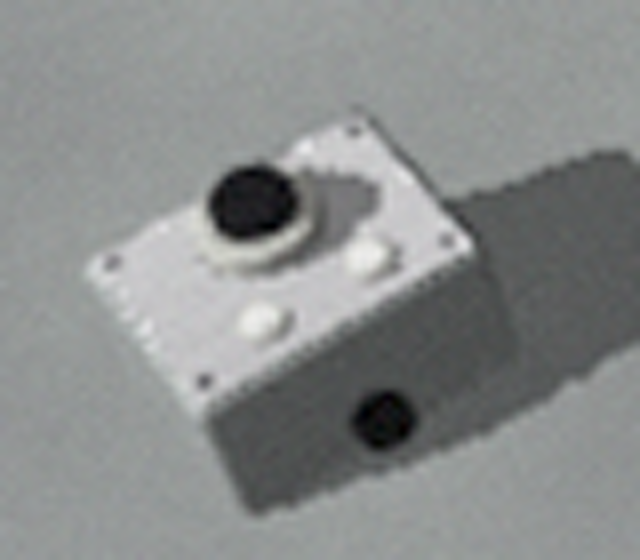

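View pics/c3.png

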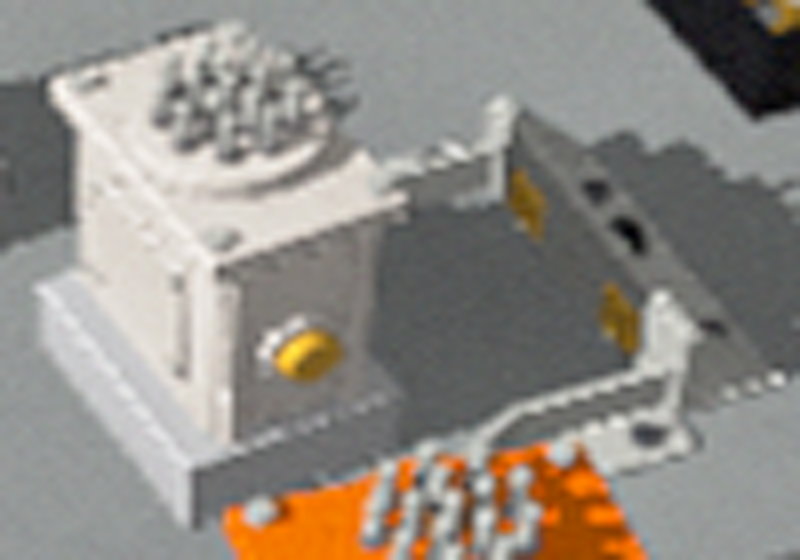

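Both cameras agree to about 1.5 px. The housing is 117 mm short of home, about 1 mm off the middle line and +0.08 rad askew, all inside the stated ranges.

My plan is to tilt the hand back 0.5 rad with the fingers open across the foot, giving two low contacts, and keep the wrist camera on the far side from the housing. I'll start with a raise and a swing.

>>> {"name": "play_rows", "arguments": {"targets": [{"dz": -0.06},{"dx": -0.05,"dy": -0.04,"dz": -0.1,"az": -0.15},{"dx": -0.22,"dy": -0.19,"dz": -0.18,"az": -0.8},{"dx": -0.22,"dy": -0.19,"dz": -0.18,"az": -0.8},{"dx": -0.22,"dy": -0.19,"dz": -0.18,"az": -0.8},{"dx": -0.22,"dy": -0.19,"dz": -0.18,"az": -0.8},{"dx": -0.22,"dy": -0.19,"dz": -0.18,"az": -0.8},{"dx": -0.22,"dy": -0.19,"dz": -0.18,"az": -0.8},{"dx": -0.22,"dy": -0.19,"dz": -0.18,"az": -0.8}]}}

```text
schema error: expected keys gripper, dx, dy, dz, ax, ay, az
```

>>> {"name": "play_rows", "arguments": {"targets": [{"gripper": 0.085,"dx": 0,"dy": 0,"dz": -0.06,"ax": 0,"ay": 0,"az": 0},{"gripper": 0.085,"dx": -0.05,"dy": -0.04,"dz": -0.1,"ax": 0,"ay": 0,"az": -0.15},{"gripper": 0.085,"dx": -0.22,"dy": -0.19,"dz": -0.18,"ax": 0,"ay": 0,"az": -0.8},{"gripper": 0.085,"dx": -0.22,"dy": -0.19,"dz": -0.18,"ax": 0,"ay": 0,"az": -0.8},{"gripper": 0.085,"dx": -0.22,"dy": -0.19,"dz": -0.18,"ax": 0,"ay": 0,"az": -0.8},{"gripper": 0.085,"dx": -0.22,"dy": -0.19,"dz": -0.18,"ax": 0,"ay": 0,"az": -0.8},{"gripper": 0.085,"dx": -0.22,"dy": -0.19,"dz": -0.18,"ax": 0,"ay": 0,"az": -0.8},{"gripper": 0.085,"dx": -0.22,"dy": -0.19,"dz": -0.18,"ax": 0,"ay": 0,"az": -0.8}]}}

```text
clock: 1.15
eef_pos: [307.1, 223.9, 380.5]
tool_rot: [-0.236, 0.972, -0.0, 0.0]
wrist_force: [-0.8, 0.5, 0.5]
finger_gap: 85.0
```

```bash
cat >> h.py <<'E'
def goal(pos,u_yaw,th):
    u=np.array([np.cos(u_yaw),np.sin(u_yaw),0]);k=np.array([0,0,1.])
    z=np.sin(th)*u-np.cos(th)*k; x=-np.cos(th)*u-np.sin(th)*k; M=np.c_[x,np.cross(z,x),z]
    s=bot.state(); T=R.from_quat(s["tool_rot"]); p=np.array(s["eef_pos"])
    print("d(m)",(T.inv().apply(np.array(pos)-p)/1000).round(4),"rv",(T.inv()*R.from_matrix(M)).as_rotvec().round(3))
def st():
    s=bot.state(); print("t",s["clock"],"q",s["joints"].round(3),"p",s["eef_pos"].round(1),"F",s["wrist_force"].round(1),"M",s["moment"].round(2),"gap",round(s["finger_gap"],1))
E
python3 - <<'E'
from h import *
st()
u=np.array([np.cos(1.416),np.sin(1.416)]); f=np.array([564,-31.3])
p=f-70*u; print(p)
goal([*p,350],1.416,0.5)
E
```

```text
t 1.15 q [ 6.310e-01  1.200e-02  1.970e-01  1.755e+00 -1.000e-03  1.530e-01] p [307.1 223.9 380.5] F [-0.8  0.5  0.5] M [ 0.01 -0.03 -0.  ] gap 85.0
[ 553.20747948 -100.46300674]
d(m) [-0.0696 -0.4012  0.0307] rv [-0.235 -0.462 -0.918]
```

>>> {"name": "play_rows", "arguments": {"targets": [{"gripper": 0.085,"dx": -0.07,"dy": -0.4,"dz": 0.03,"ax": -0.235,"ay": -0.46,"az": -0.92},{"gripper": 0.085,"dx": -0.07,"dy": -0.4,"dz": 0.03,"ax": -0.235,"ay": -0.46,"az": -0.92},{"gripper": 0.085,"dx": -0.07,"dy": -0.4,"dz": 0.03,"ax": -0.235,"ay": -0.46,"az": -0.92},{"gripper": 0.085,"dx": -0.07,"dy": -0.4,"dz": 0.03,"ax": -0.235,"ay": -0.46,"az": -0.92},{"gripper": 0.085,"dx": -0.07,"dy": -0.4,"dz": 0.03,"ax": -0.235,"ay": -0.46,"az": -0.92},{"gripper": 0.085,"dx": -0.07,"dy": -0.4,"dz": 0.03,"ax": -0.235,"ay": -0.46,"az": -0.92},{"gripper": 0.085,"dx": -0.07,"dy": -0.4,"dz": 0.03,"ax": -0.235,"ay": -0.46,"az": -0.92},{"gripper": 0.085,"dx": -0.07,"dy": -0.4,"dz": 0.03,"ax": -0.235,"ay": -0.46,"az": -0.92},{"gripper": 0.085,"dx": -0.07,"dy": -0.4,"dz": 0.03,"ax": -0.235,"ay": -0.46,"az": -0.92},{"gripper": 0.085,"dx": -0.07,"dy": -0.4,"dz": 0.03,"ax": -0.235,"ay": -0.46,"az": -0.92}]}}

```text
clock: 2.4
eef_pos: [553.7, -99.3, 348.9]
tool_rot: [-0.63, 0.736, 0.162, 0.186]
wrist_force: [-0.1, -0.0, 0.9]
finger_gap: 85.2
```

Run:
```python
from h import *
import cv2
st()
for n in("scene","wrist"): cv2.imwrite(f"pics/{n}1.png",bot.camera(n)[:,:,::-1])
u=np.array([np.cos(1.416),np.sin(1.416)]); f=np.array([564,-31.3])
p=f-50*u
goal([*p,90],1.416,0.5);goal([*p,30],1.416,0.5)
```

```text
t 2.4 q [-0.462  0.505  0.65   1.883  0.472 -1.918] p [553.7 -99.3 348.9] F [-0.1 -0.   0.9] M [-0.44  0.07 -0.  ] gap 85.2
d(m) [ 0.1091 -0.0008  0.2376] rv [ 0.002 -0.002  0.002]
d(m) [ 0.1378 -0.0009  0.2903] rv [ 0.002 -0.002  0.002]
```

View pics/scene1.png

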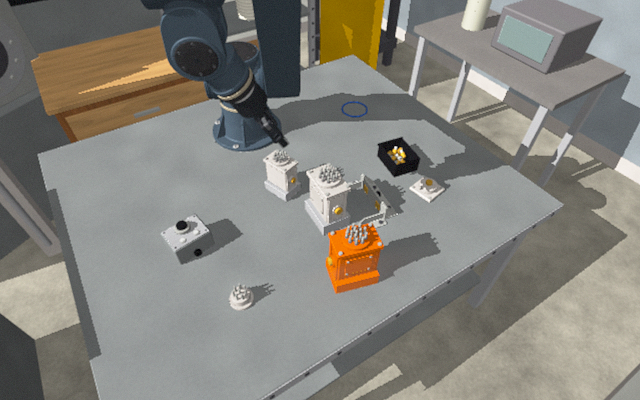

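View pics/wrist1.png

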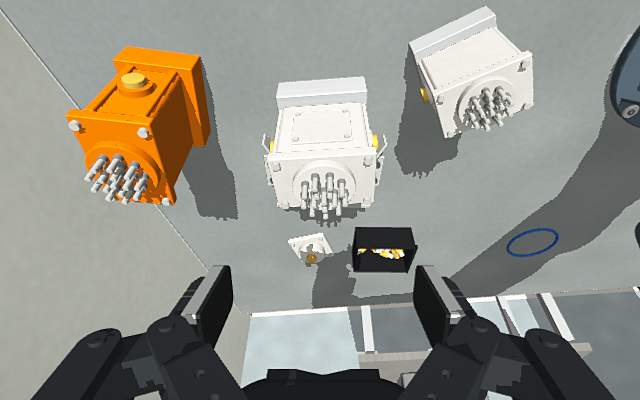

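The scene view shows the hand up near (285,143), clear of everything. The wrist view shows the housing's trailing foot face centred between the fingers at about (322,92), with the orange box left and the small white box right. I descend behind the foot.

>>> {"name": "play_rows", "arguments": {"targets": [{"gripper": 0.085,"dx": 0.06,"dy": -0.001,"dz": 0.13,"ax": 0,"ay": 0,"az": 0},{"gripper": 0.085,"dx": 0.11,"dy": -0.001,"dz": 0.238,"ax": 0,"ay": 0,"az": 0},{"gripper": 0.085,"dx": 0.11,"dy": -0.001,"dz": 0.238,"ax": 0,"ay": 0,"az": 0},{"gripper": 0.085,"dx": 0.11,"dy": -0.001,"dz": 0.238,"ax": 0,"ay": 0,"az": 0},{"gripper": 0.085,"dx": 0.11,"dy": -0.001,"dz": 0.238,"ax": 0,"ay": 0,"az": 0},{"gripper": 0.085,"dx": 0.11,"dy": -0.001,"dz": 0.238,"ax": 0,"ay": 0,"az": 0}]}}

```text
clock: 3.25
eef_pos: [555.3, -79.6, 89.4]
tool_rot: [-0.632, 0.735, 0.161, 0.187]
wrist_force: [0.3, 0.1, 0.8]
finger_gap: 85.2
```

Run:
```python
from h import *
import cv2
st()
for n in("scene","wrist","top"): cv2.imwrite(f"pics/{n}2.png",bot.camera(n)[:,:,::-1])
u=np.array([np.cos(1.416),np.sin(1.416)]); f=np.array([564,-31.3])
goal([*(f-40*u),12],1.416,0.5)
print(proj("wrist",w([568,18.5,1.494],[(-50,-65,45),(-50,65,45),(-50,-65,0),(-50,65,0)])))
```

```text
t 3.25 q [-0.43   0.496 -0.027  1.198  0.477 -1.886] p [555.3 -79.6  89.4] F [0.3 0.1 0.8] M [-0.4   0.06  0.03] gap 85.2
d(m) [0.0287 0.0009 0.0744] rv [-0.    -0.003  0.004]
[[245.70557185 235.93995132]
 [405.20918986 228.72794025]
 [253.79262094 196.69472404]
 [396.47820351 189.24992405]]
```

View pics/wrist2.png

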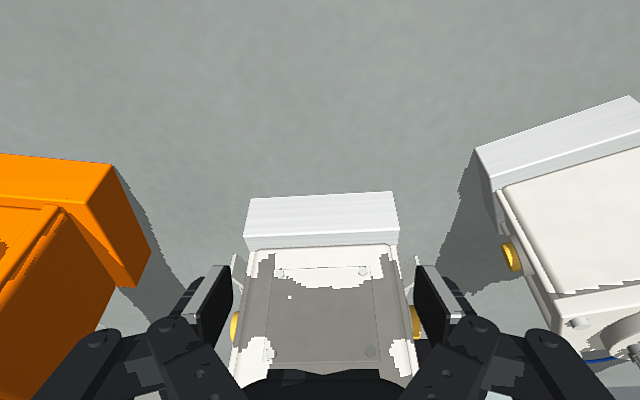

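View pics/scene2.png

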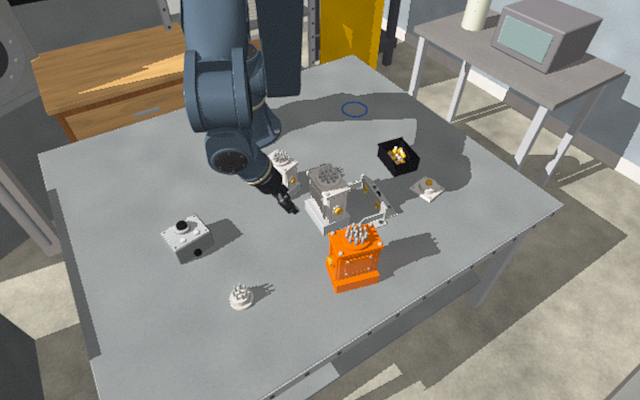

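View pics/top2.png

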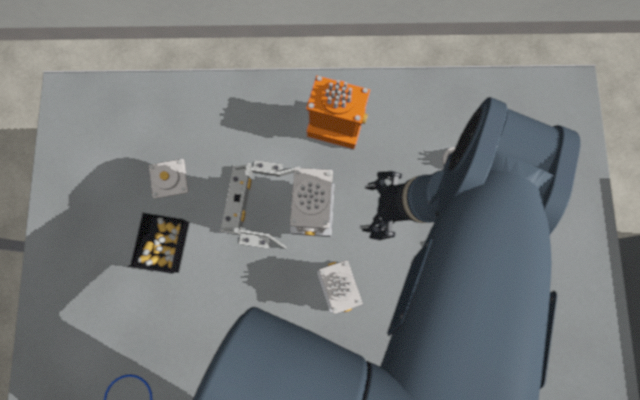

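The wrist view shows the foot's trailing face about (250–396, 191–245), centred between the fingers and within 3 px of the prediction. The arm clears the bushing and the small white box. I go down to pushing height.

>>> {"name": "play_rows", "arguments": {"targets": [{"gripper": 0.085,"dx": 0.014,"dy": 0.001,"dz": 0.037,"ax": 0,"ay": 0,"az": 0},{"gripper": 0.085,"dx": 0.0285,"dy": 0.001,"dz": 0.074,"ax": 0,"ay": 0,"az": 0},{"gripper": 0.085,"dx": 0.0285,"dy": 0.001,"dz": 0.074,"ax": 0,"ay": 0,"az": 0},{"gripper": 0.085,"dx": 0.0285,"dy": 0.001,"dz": 0.074,"ax": 0,"ay": 0,"az": 0}]}}

```text
clock: 3.9
eef_pos: [558.8, -71.3, 14.5]
tool_rot: [-0.632, 0.735, 0.159, 0.188]
wrist_force: [0.4, -0.3, -0.3]
finger_gap: 85.1
```

Run:
```python
from h import *
import cv2
st()
for n in("wrist","scene"): cv2.imwrite(f"pics/{n}3.png",bot.camera(n)[:,:,::-1])
s=cv2.imread("pics/scene3.png")
cv2.imwrite("pics/c4.png",cv2.resize(s[150:250,200:400],None,fx=4,fy=4,interpolation=2))
u=np.array([np.cos(1.416),np.sin(1.416)]); f=np.array([564,-31.3])
goal([*(f-20*u),12],1.416,0.5);goal([*(f),12],1.416,0.5)
```

```text
t 3.9 q [-0.415  0.554 -0.137  1.016  0.479 -1.868] p [558.8 -71.3  14.5] F [ 0.4 -0.3 -0.3] M [-0.39  0.06 -0.02] gap 85.1
d(m) [-0.0168  0.0012  0.0119] rv [-0.003 -0.003  0.005]
d(m) [-0.0344  0.0011  0.0214] rv [-0.003 -0.003  0.005]
```

View pics/wrist3.png

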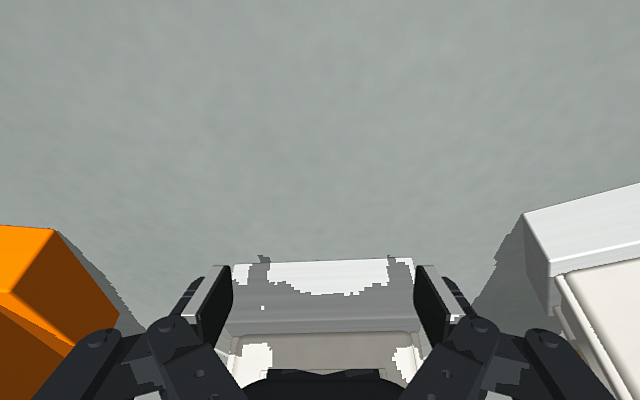

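View pics/c4.png

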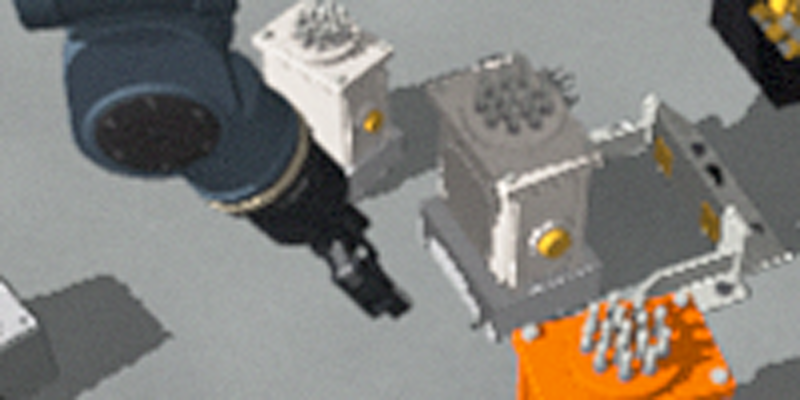

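The open fingertips sit level with the foot at about (232,268) and (415,268) in the wrist view. In the scene they are low behind it, and the gripper body is clear of the housing. I push gently and watch the force.

>>> {"name": "play_rows", "arguments": {"targets": [{"gripper": 0.085,"dx": -0.0088,"dy": 0.001,"dz": 0.0048,"ax": 0,"ay": 0,"az": 0},{"gripper": 0.085,"dx": -0.0176,"dy": 0.001,"dz": 0.0096,"ax": 0,"ay": 0,"az": 0},{"gripper": 0.085,"dx": -0.0246,"dy": 0.001,"dz": 0.0134,"ax": 0,"ay": 0,"az": 0},{"gripper": 0.085,"dx": -0.029,"dy": 0.001,"dz": 0.0158,"ax": 0,"ay": 0,"az": 0},{"gripper": 0.085,"dx": -0.0334,"dy": 0.001,"dz": 0.0182,"ax": 0,"ay": 0,"az": 0},{"gripper": 0.085,"dx": -0.0378,"dy": 0.001,"dz": 0.0206,"ax": 0,"ay": 0,"az": 0},{"gripper": 0.085,"dx": -0.0421,"dy": 0.001,"dz": 0.023,"ax": 0,"ay": 0,"az": 0},{"gripper": 0.085,"dx": -0.0465,"dy": 0.001,"dz": 0.0254,"ax": 0,"ay": 0,"az": 0},{"gripper": 0.085,"dx": -0.0509,"dy": 0.001,"dz": 0.0278,"ax": 0,"ay": 0,"az": 0},{"gripper": 0.085,"dx": -0.0553,"dy": 0.001,"dz": 0.0302,"ax": 0,"ay": 0,"az": 0}]}}

```text
clock: 5.25
eef_pos: [567.6, -8.7, 14.3]
tool_rot: [-0.632, 0.735, 0.158, 0.188]
wrist_force: [0.2, -0.8, -0.4]
finger_gap: 84.7
```

Run:
```python
from h import *
import cv2
st()
for n in("wrist","top","scene"): cv2.imwrite(f"pics/{n}4.png",bot.camera(n)[:,:,::-1])
s=cv2.imread("pics/top4.png")
cv2.imwrite("pics/c5.png",cv2.resize(s[150:250,220:400],None,fx=4,fy=4,interpolation=2))
s=cv2.imread("pics/scene4.png")
cv2.imwrite("pics/c6.png",cv2.resize(s[150:250,250:400],None,fx=5,fy=5,interpolation=2))
```

```text
t 5.25 q [-0.308  0.514 -0.203  0.933  0.491 -1.747] p [567.6  -8.7  14.3] F [ 0.2 -0.8 -0.4] M [-0.37  0.05 -0.02] gap 84.7
```

View pics/wrist4.png

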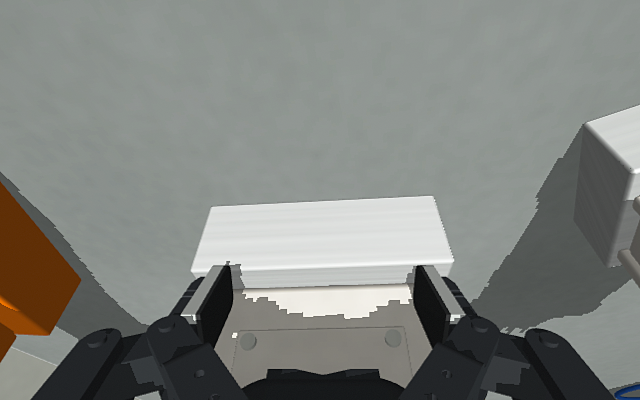

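View pics/c5.png

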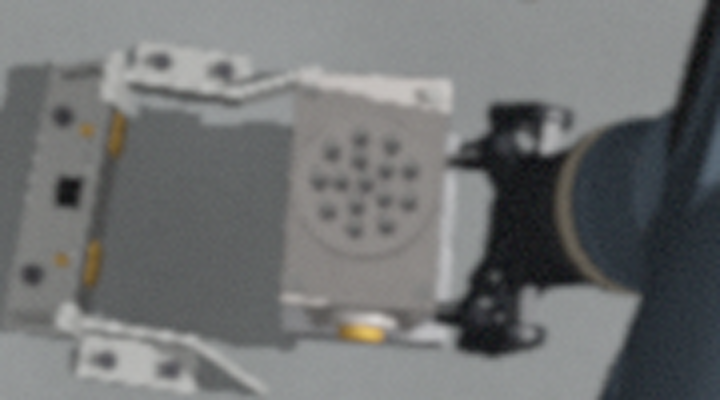

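View pics/c6.png

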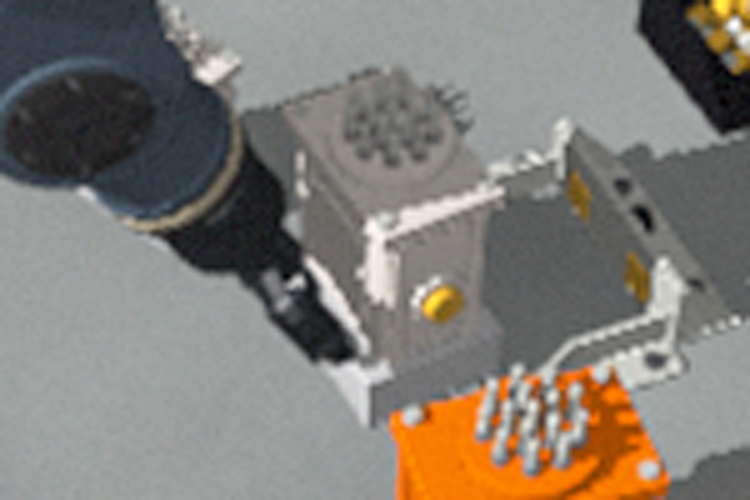

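The fingertips have reached the foot but there's no force and the housing has not moved, so my range estimate must be off. I check it with the wrist camera.

```bash
python3 - <<'E'
from h import *
np.set_printoptions(precision=1,suppress=True)
P=[(-50,-65,0),(-50,65,0),(-50,-65,45),(-50,65,45)]
print(proj("wrist",w([568,18.5,1.494],P)))
h,e=fit(P,[(210,207),(433,196),(192,268),(453,262)],[568,18.5,1.494],"wrist");print(h,e.tolist())
c=bot.calibration("wrist");s=bot.state();print(c["eye"],c["attitude"])
T=R.from_quat(s["tool_rot"]);print("cam in tool",T.inv().apply(c["eye"]-s["eef_pos"]),(T.inv()*R.from_quat(c["attitude"])).as_rotvec())
p=s["eef_pos"]
for t in [(0,0,0),(-11,50,-13),(-11,-50,-13),(11,50,-13),(-11,50,0)]: print(t,p+T.apply(t),proj("wrist",[p+T.apply(t)]),proj("top",[p+T.apply(t)]),proj("scene",[p+T.apply(t)]))
E
python3 -c "
import cv2
s=cv2.imread('pics/wrist4.png');cv2.imwrite('pics/c7.png',cv2.resize(s[180:310,160:480],None,fx=2.5,fy=2.5,interpolation=2))
s=cv2.imread('pics/scene4.png');cv2.imwrite('pics/c8.png',cv2.resize(s[195:240,285:345],None,fx=12,fy=12,interpolation=2))"
```

```text
[[214.1 204. ]
 [438.5 193. ]
 [192.6 270.9]
 [461.7 261.1]]
[571.   20.2   1.5] [[0.35028230725833964, -0.45163595556573455], [-0.24121239378052906, -0.5468423886113953], [-3.636050364302747, 5.261950350889947], [1.5643296444802104, 1.3317177040344177]]
[ 544.1 -163.3  127.6] [0.1 0.9 0.4 0. ]
cam in tool [  83.3   -0.8 -174.1] [-0.3 -0.3  1.6]
(0, 0, 0) [567.5  -8.8  14.2] [[324.  242.1]] [[323.4 210. ]] [[318.6 216.3]]
(-11, 50, -13) [518.5   2.2  30.7] [[411.5 269.3]] [[319.2 228.5]] [[313.5 202.4]]
(-11, -50, -13) [617.4 -12.9  31.2] [[236.7 269.5]] [[324.8 189.2]] [[326.  223.5]]
(11, 50, -13) [515.7 -17.   20.2] [[415.  234.1]] [[326.9 230.1]] [[308.2 206.2]]
(-11, 50, 0) [519.5   8.3  19.2] [[405.9 258.4]] [[316.7 228.7]] [[315.2 204.1]]
```

View pics/c7.png

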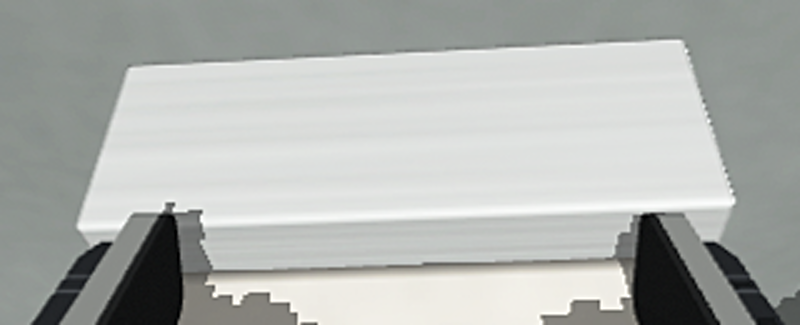

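View pics/c8.png

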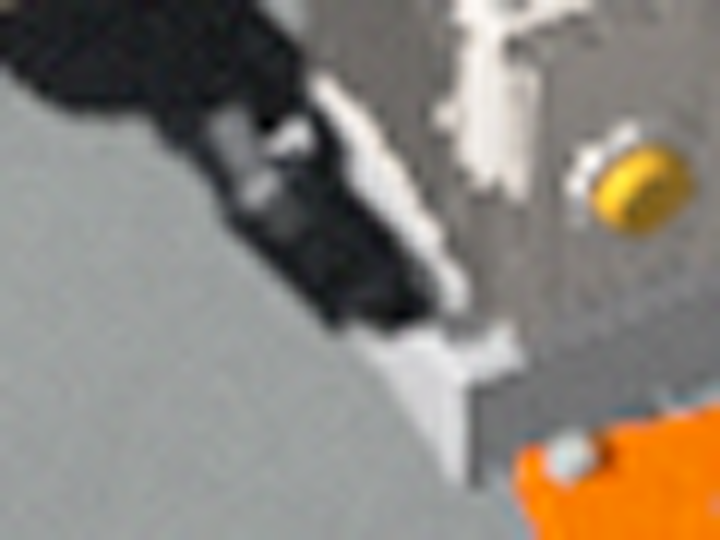

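Run:
```python
from h import *
np.set_printoptions(precision=1,suppress=True)
s=bot.state();T=R.from_quat(s["tool_rot"]);p=s["eef_pos"]
for k in (0,13,20,30,40,50):
  for x in (-11,11):
    q=p+T.apply([[x,-43,-k],[x,-57,-k]]);print(k,x,q[1],"wrist",proj("wrist",q).ravel(),"scene",proj("scene",q).ravel())
```

```text
0 -11 [625.3  -7.9  19.8] wrist [253.6 258.5 230.7 258.5] scene [326.7 223.6 328.6 226.7]
0 11 [622.4 -27.    9.3] wrist [251.  225.1 227.2 225.2] scene [321.2 227.5 323.  230.6]
13 -11 [624.3 -14.   31.2] wrist [248.9 269.5 224.5 269.5] scene [325.  222.  326.9 225.1]
13 11 [621.4 -33.1  20.7] wrist [245.9 234.2 220.5 234.3] scene [319.5 225.9 321.3 229. ]
20 -11 [623.8 -17.3  37.4] wrist [246.2 276.  220.8 276. ] scene [324.1 221.1 326.  224.2]
20 11 [620.9 -36.4  26.9] wrist [242.9 239.7 216.5 239.7] scene [318.6 225.  320.4 228.2]
30 -11 [623.  -22.   46.1] wrist [241.8 286.3 215.  286.3] scene [322.8 219.8 324.6 222.9]
30 11 [620.1 -41.1  35.7] wrist [238.2 248.2 210.2 248.3] scene [317.2 223.7 319.  226.9]
40 -11 [622.3 -26.7  54.9] wrist [236.9 297.8 208.5 297.8] scene [321.5 218.4 323.3 221.6]
40 11 [619.4 -45.8  44.5] wrist [232.9 257.9 203.1 257.9] scene [315.9 222.5 317.7 225.6]
50 -11 [621.5 -31.4  63.7] wrist [231.4 310.8 201.2 310.8] scene [320.1 217.1 322.  220.2]
50 11 [618.6 -50.5  53.2] wrist [226.8 268.8 195.1 268.8] scene [314.5 221.1 316.3 224.3]
```

>>> {"name": "play_rows", "arguments": {"targets": [{"gripper": 0.085,"dx": 0.015,"dy": 0,"dz": -0.008,"ax": 0,"ay": 0,"az": 0},{"gripper": 0.085,"dx": 0.0307,"dy": 0,"dz": -0.0168,"ax": 0,"ay": 0,"az": 0},{"gripper": 0.085,"dx": 0.0307,"dy": 0,"dz": -0.0168,"ax": 0,"ay": 0,"az": 0},{"gripper": 0.085,"dx": 0.034,"dy": 0,"dz": -0.011,"ax": 0,"ay": 0,"az": 0},{"gripper": 0.085,"dx": 0.038,"dy": 0,"dz": -0.004,"ax": 0,"ay": 0,"az": 0},{"gripper": 0.085,"dx": 0.038,"dy": 0,"dz": -0.004,"ax": 0,"ay": 0,"az": 0}]}}

```text
clock: 6.15
eef_pos: [561.6, -43.2, -1.2]
tool_rot: [-0.632, 0.735, 0.159, 0.188]
wrist_force: [-0.0, 0.9, 0.4]
finger_gap: 85.1
```

Run:
```python
from h import *
import cv2
st(); print(bot.grasp_offset)
for n in("wrist","scene"): cv2.imwrite(f"pics/{n}5.png",bot.camera(n)[:,:,::-1])
s=cv2.imread('pics/wrist5.png');cv2.imwrite('pics/c9.png',cv2.resize(s[180:340,160:480],None,fx=2.5,fy=2.5,interpolation=2))
s=cv2.imread('pics/scene5.png');cv2.imwrite('pics/c10.png',cv2.resize(s[195:245,285:345],None,fx=12,fy=12,interpolation=2))
s=bot.state();T=R.from_quat(s["tool_rot"]);p=s["eef_pos"]
for k in (13,46): q=p+T.apply([[-11,-50,-k],[11,-50,-k]]);print(q,proj("scene",q).round(1))
```

```text
t 6.15 q [-0.368  0.551 -0.187  0.946  0.485 -1.816] p [561.6 -43.2  -1.2] F [-0.   0.9  0.4] M [-0.45  0.06  0.04] gap 85.1
-18.700000000000003
[[611.99498017 -47.48964111  16.42076082]
 [609.13006195 -66.61677064   5.93528708]] [[315.9 229.8]
 [310.4 233.7]]
[[609.4936601  -63.01842902  45.43110628]
 [606.62874188 -82.14555856  34.94563254]] [[311.3 225.6]
 [305.7 229.7]]
```

View pics/c9.png

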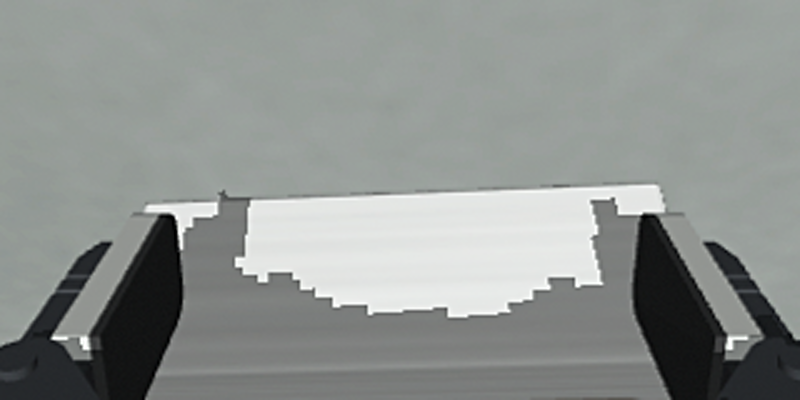

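View pics/c10.png

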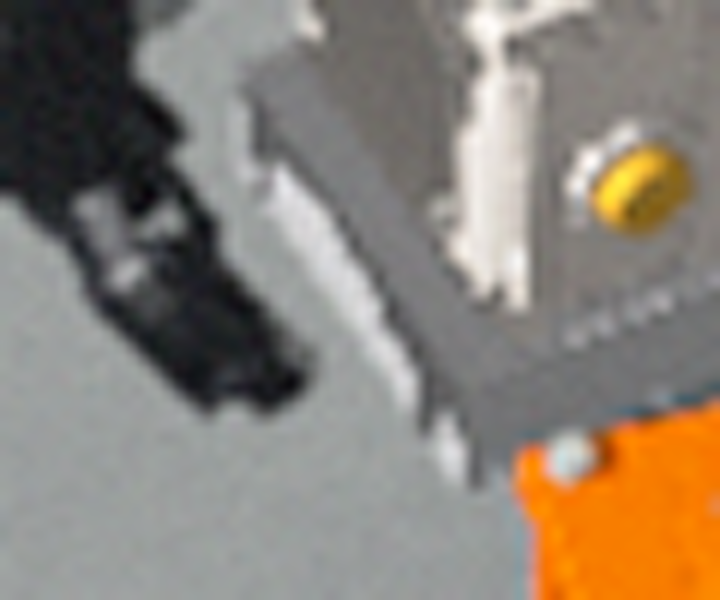

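The tips are really about 46 mm behind the reported TCP. With the TCP at z = -1 there's no contact, and in the scene the tips still show about 35–45 mm up, at (310,226). I lower another 19 mm while watching the force.

>>> {"name": "play_rows", "arguments": {"targets": [{"gripper": 0.085,"dx": 0.004,"dy": 0,"dz": 0.007,"ax": 0,"ay": 0,"az": 0},{"gripper": 0.085,"dx": 0.0075,"dy": 0,"dz": 0.014,"ax": 0,"ay": 0,"az": 0},{"gripper": 0.085,"dx": 0.009,"dy": 0,"dz": 0.0165,"ax": 0,"ay": 0,"az": 0},{"gripper": 0.085,"dx": 0.009,"dy": 0,"dz": 0.0165,"ax": 0,"ay": 0,"az": 0}]}}

```text
clock: 6.75
eef_pos: [562.0, -43.4, -19.6]
tool_rot: [-0.632, 0.735, 0.159, 0.188]
wrist_force: [-0.7, 0.5, -0.6]
finger_gap: 84.9
```

Run:
```python
from h import *
import cv2
st()
for n in("wrist","scene"): cv2.imwrite(f"pics/{n}6.png",bot.camera(n)[:,:,::-1])
s=cv2.imread('pics/wrist6.png');cv2.imwrite('pics/c11.png',cv2.resize(s[180:340,160:480],None,fx=2.5,fy=2.5,interpolation=2))
s=cv2.imread('pics/scene6.png');cv2.imwrite('pics/c12.png',cv2.resize(s[195:245,285:345],None,fx=12,fy=12,interpolation=2))
u=np.array([np.cos(1.416),np.sin(1.416)]); f=np.array([564,-31.3])
goal([*(f+12*u),-20],1.416,0.5)
```

```text
t 6.75 q [-0.368  0.572 -0.204  0.907  0.485 -1.817] p [562.  -43.4 -19.6] F [-0.7  0.5 -0.6] M [-0.42  0.11 -0.07] gap 84.9
d(m) [-0.021   0.0001  0.0123] rv [-0.003 -0.003  0.005]
```

View pics/c11.png

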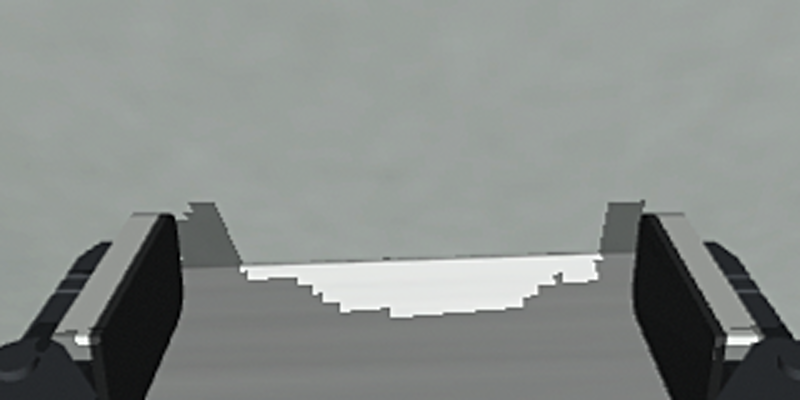

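View pics/c12.png

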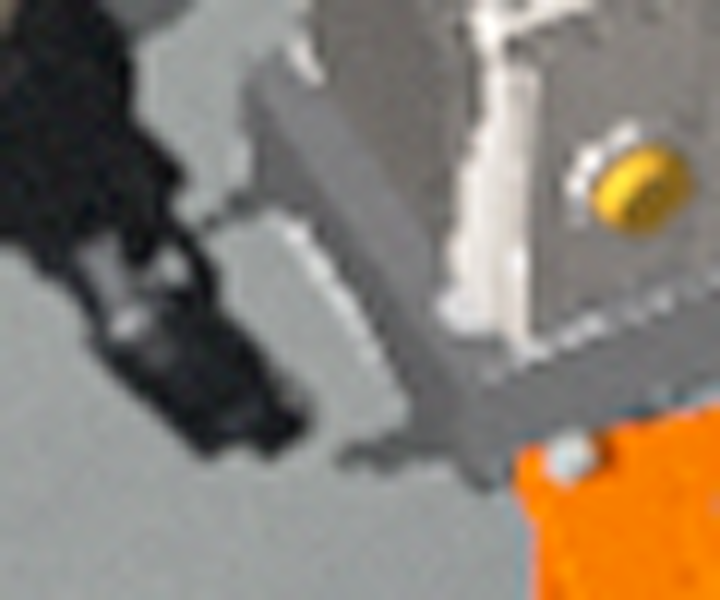

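The tips are now about 20 mm above the table and clear, and their shadows fall on the floor at the foot. I push until contact plus about 20 mm.

>>> {"name": "play_rows", "arguments": {"targets": [{"gripper": 0.085,"dx": -0.0105,"dy": 0,"dz": 0.0057,"ax": 0,"ay": 0,"az": 0},{"gripper": 0.085,"dx": -0.0176,"dy": 0,"dz": 0.0096,"ax": 0,"ay": 0,"az": 0},{"gripper": 0.085,"dx": -0.0211,"dy": 0,"dz": 0.0115,"ax": 0,"ay": 0,"az": 0},{"gripper": 0.085,"dx": -0.0246,"dy": 0,"dz": 0.0134,"ax": 0,"ay": 0,"az": 0},{"gripper": 0.085,"dx": -0.0281,"dy": 0,"dz": 0.0153,"ax": 0,"ay": 0,"az": 0},{"gripper": 0.085,"dx": -0.0316,"dy": 0,"dz": 0.0172,"ax": 0,"ay": 0,"az": 0},{"gripper": 0.085,"dx": -0.0351,"dy": 0,"dz": 0.0192,"ax": 0,"ay": 0,"az": 0},{"gripper": 0.085,"dx": -0.0386,"dy": 0,"dz": 0.0211,"ax": 0,"ay": 0,"az": 0}]}}

```text
clock: 7.85
eef_pos: [569.1, -0.7, -19.3]
tool_rot: [-0.632, 0.735, 0.158, 0.187]
wrist_force: [-1.4, -9.7, 1.5]
finger_gap: 85.0
```

Run:
```python
from h import *
import cv2
st()
for n in("wrist","scene"): cv2.imwrite(f"pics/{n}7.png",bot.camera(n)[:,:,::-1])
s=cv2.imread('pics/wrist7.png');cv2.imwrite('pics/c13.png',cv2.resize(s[180:340,160:480],None,fx=2.5,fy=2.5,interpolation=2))
s=cv2.imread('pics/scene7.png');cv2.imwrite('pics/c14.png',cv2.resize(s[160:245,285:400],None,fx=6,fy=6,interpolation=2))
```

```text
t 7.85 q [-0.292  0.548 -0.244  0.849  0.49  -1.73 ] p [569.1  -0.7 -19.3] F [-1.4 -9.7  1.5] M [-1.8   0.44 -0.06] gap 85.0
```

View pics/c13.png

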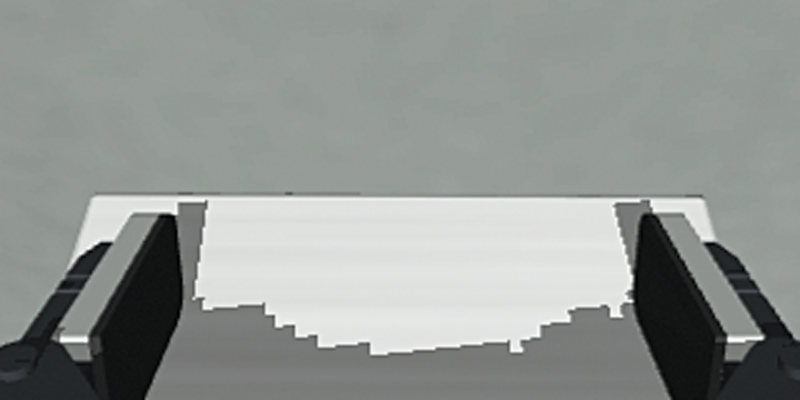

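View pics/c14.png

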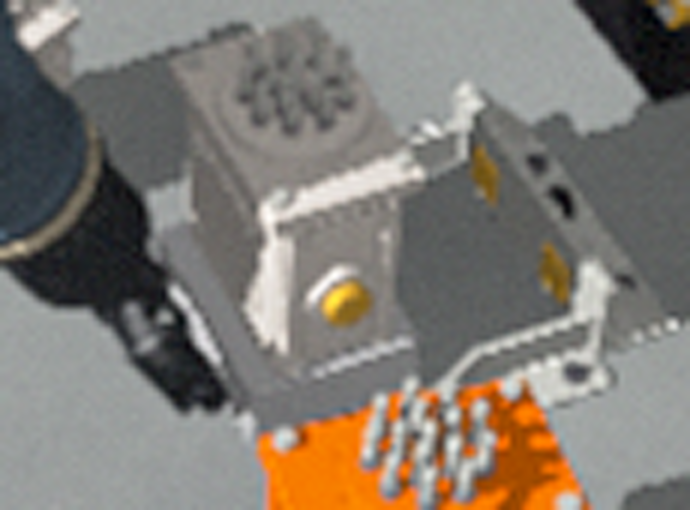

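Contact is even: the foot edge is level with both fingers and the push force is 9.7 N, in the expected sliding range. I push 85 mm more, drifting about 4 mm toward the middle line.

>>> {"name": "play_rows", "arguments": {"targets": [{"gripper": 0.085,"dx": -0.0044,"dy": 0.0003,"dz": 0.0024,"ax": 0,"ay": 0,"az": 0},{"gripper": 0.085,"dx": -0.0088,"dy": 0.0006,"dz": 0.0048,"ax": 0,"ay": 0,"az": 0},{"gripper": 0.085,"dx": -0.0132,"dy": 0.0009,"dz": 0.0072,"ax": 0,"ay": 0,"az": 0},{"gripper": 0.085,"dx": -0.0176,"dy": 0.0012,"dz": 0.0096,"ax": 0,"ay": 0,"az": 0},{"gripper": 0.085,"dx": -0.022,"dy": 0.0015,"dz": 0.012,"ax": 0,"ay": 0,"az": 0},{"gripper": 0.085,"dx": -0.0264,"dy": 0.0018,"dz": 0.0144,"ax": 0,"ay": 0,"az": 0},{"gripper": 0.085,"dx": -0.0308,"dy": 0.0021,"dz": 0.0168,"ax": 0,"ay": 0,"az": 0},{"gripper": 0.085,"dx": -0.0352,"dy": 0.0024,"dz": 0.0192,"ax": 0,"ay": 0,"az": 0},{"gripper": 0.085,"dx": -0.0396,"dy": 0.0027,"dz": 0.0216,"ax": 0,"ay": 0,"az": 0},{"gripper": 0.085,"dx": -0.044,"dy": 0.003,"dz": 0.024,"ax": 0,"ay": 0,"az": 0},{"gripper": 0.085,"dx": -0.0484,"dy": 0.0033,"dz": 0.0264,"ax": 0,"ay": 0,"az": 0},{"gripper": 0.085,"dx": -0.0528,"dy": 0.0036,"dz": 0.0288,"ax": 0,"ay": 0,"az": 0},{"gripper": 0.085,"dx": -0.0572,"dy": 0.0039,"dz": 0.0312,"ax": 0,"ay": 0,"az": 0},{"gripper": 0.085,"dx": -0.0616,"dy": 0.0042,"dz": 0.0336,"ax": 0,"ay": 0,"az": 0},{"gripper": 0.085,"dx": -0.066,"dy": 0.0045,"dz": 0.036,"ax": 0,"ay": 0,"az": 0},{"gripper": 0.085,"dx": -0.0704,"dy": 0.0045,"dz": 0.0384,"ax": 0,"ay": 0,"az": 0},{"gripper": 0.085,"dx": -0.0739,"dy": 0.0045,"dz": 0.0403,"ax": 0,"ay": 0,"az": 0}]}}

```text
clock: 10.07
eef_pos: [577.7, 82.9, -19.5]
tool_rot: [-0.632, 0.735, 0.157, 0.187]
wrist_force: [-2.0, -12.0, 4.2]
finger_gap: 84.9
```

Run:
```python
from h import *
import cv2
st()
for n in("wrist","scene","top"): cv2.imwrite(f"pics/{n}8.png",bot.camera(n)[:,:,::-1])
s=cv2.imread('pics/wrist8.png');cv2.imwrite('pics/c15.png',s)
s=cv2.imread('pics/scene8.png');cv2.imwrite('pics/c16.png',cv2.resize(s[150:245,285:400],None,fx=6,fy=6,interpolation=2))
s=cv2.imread('pics/top8.png');cv2.imwrite('pics/c17.png',cv2.resize(s[150:250,220:350],None,fx=6,fy=6,interpolation=2))
```

```text
t 10.075 q [-0.143  0.512 -0.306  0.741  0.494 -1.56 ] p [577.7  82.9 -19.5] F [ -2.  -12.    4.2] M [-1.86  0.38  0.02] gap 84.9
```

View pics/c15.png

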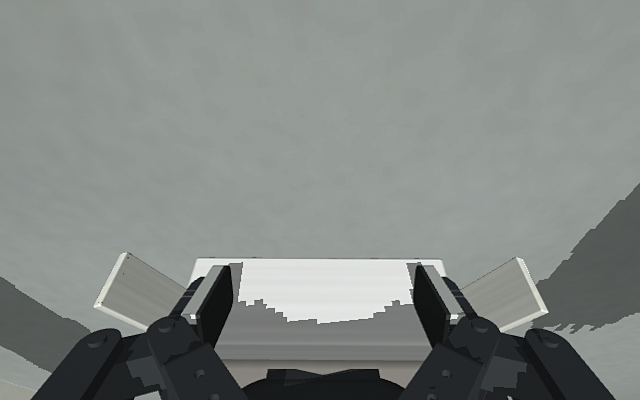

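View pics/c16.png

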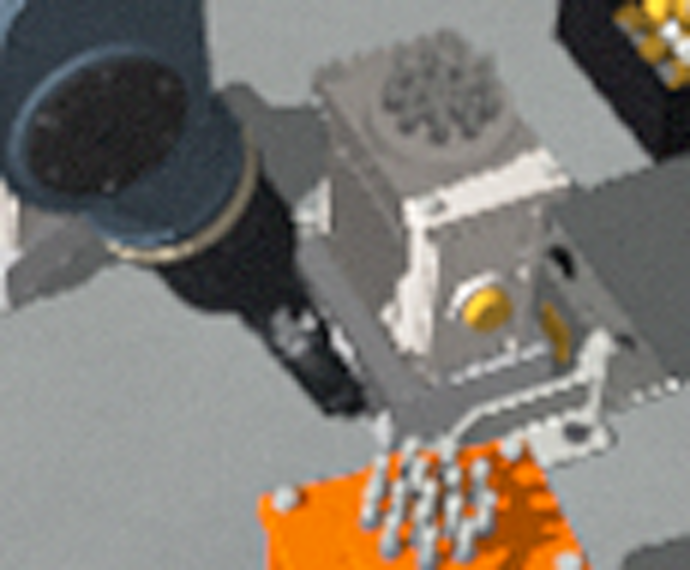

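View pics/c17.png

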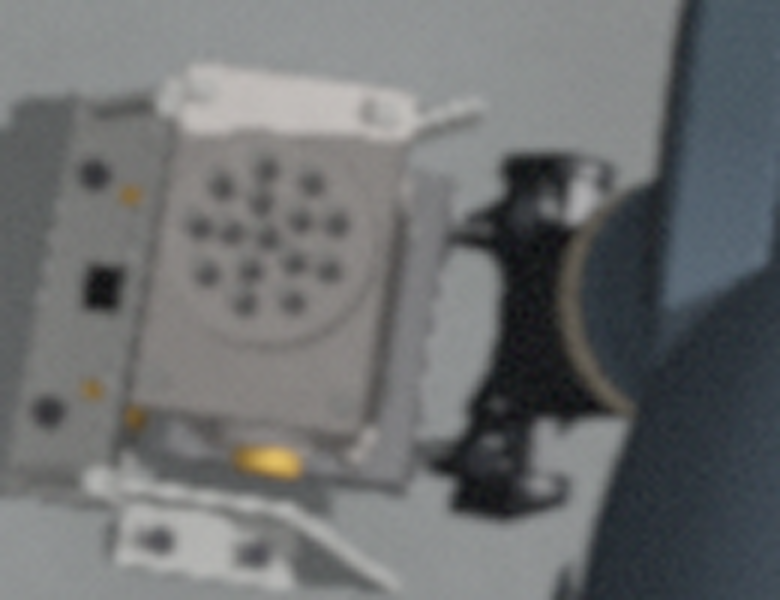

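The wrist view shows the housing centred between the flares (tips at columns 126 and 518). The top view shows it nearly at the stop, about 14 mm to go. I advance slowly.

>>> {"name": "play_rows", "arguments": {"targets": [{"gripper": 0.085,"dx": -0.0026,"dy": 0,"dz": 0.0014,"ax": 0,"ay": 0,"az": 0},{"gripper": 0.085,"dx": -0.0053,"dy": 0,"dz": 0.0029,"ax": 0,"ay": 0,"az": 0},{"gripper": 0.085,"dx": -0.0079,"dy": 0,"dz": 0.0043,"ax": 0,"ay": 0,"az": 0},{"gripper": 0.085,"dx": -0.0097,"dy": 0,"dz": 0.0053,"ax": 0,"ay": 0,"az": 0}]}}

```text
clock: 10.72
eef_pos: [579.6, 93.6, -19.5]
tool_rot: [-0.632, 0.735, 0.156, 0.187]
wrist_force: [-2.4, -10.5, 3.9]
finger_gap: 84.9
```

>>> {"name": "play_rows", "arguments": {"targets": [{"gripper": 0.085,"dx": -0.0013,"dy": 0,"dz": 0.0007,"ax": 0,"ay": 0,"az": 0},{"gripper": 0.085,"dx": -0.0018,"dy": 0,"dz": 0.001,"ax": 0,"ay": 0,"az": 0}]}}

```text
clock: 10.98
eef_pos: [579.9, 94.9, -19.5]
tool_rot: [-0.632, 0.736, 0.156, 0.187]
wrist_force: [-2.7, -11.2, 4.1]
finger_gap: 84.5
```

>>> {"name": "play_rows", "arguments": {"targets": [{"gripper": 0.085,"dx": -0.0013,"dy": 0,"dz": 0.0007,"ax": 0,"ay": 0,"az": 0},{"gripper": 0.085,"dx": -0.0018,"dy": 0,"dz": 0.001,"ax": 0,"ay": 0,"az": 0}]}}

```text
clock: 11.22
eef_pos: [580.2, 96.2, -19.6]
tool_rot: [-0.632, 0.736, 0.155, 0.186]
wrist_force: [-3.2, -10.9, 4.2]
finger_gap: 84.5
```

>>> {"name": "play_rows", "arguments": {"targets": [{"gripper": 0.085,"dx": -0.0018,"dy": 0,"dz": 0.001,"ax": 0,"ay": 0,"az": 0},{"gripper": 0.085,"dx": -0.0022,"dy": 0,"dz": 0.0012,"ax": 0,"ay": 0,"az": 0}]}}

```text
clock: 11.48
eef_pos: [580.4, 96.5, -19.7]
tool_rot: [-0.632, 0.737, 0.153, 0.185]
wrist_force: [-9.9, -28.1, 13.2]
finger_gap: 85.4
```

>>> {"name": "play_rows", "arguments": {"targets": [{"gripper": 0.085,"dx": -0.0018,"dy": 0,"dz": 0.001,"ax": 0,"ay": 0,"az": 0},{"gripper": 0.085,"dx": -0.0022,"dy": 0,"dz": 0.0012,"ax": 0,"ay": 0,"az": 0}]}}

```text
clock: 11.72
eef_pos: [580.4, 96.4, -19.9]
tool_rot: [-0.631, 0.738, 0.151, 0.183]
wrist_force: [-12.9, -34.2, 18.5]
finger_gap: 84.9
```

Run:
```python
from h import *
import cv2
st()
for n in("scene","top"): cv2.imwrite(f"pics/{n}9.png",bot.camera(n)[:,:,::-1])
s=cv2.imread('pics/scene9.png');cv2.imwrite('pics/c18.png',cv2.resize(s[150:245,285:400],None,fx=6,fy=6,interpolation=2))
s=cv2.imread('pics/top9.png');cv2.imwrite('pics/c19.png',cv2.resize(s[150:250,220:350],None,fx=6,fy=6,interpolation=2))
```

```text
t 11.725 q [-0.11   0.504 -0.314  0.721  0.479 -1.518] p [580.4  96.4 -19.9] F [-12.9 -34.2  18.5] M [-4.21  2.4   1.19] gap 84.9
```

View pics/c18.png

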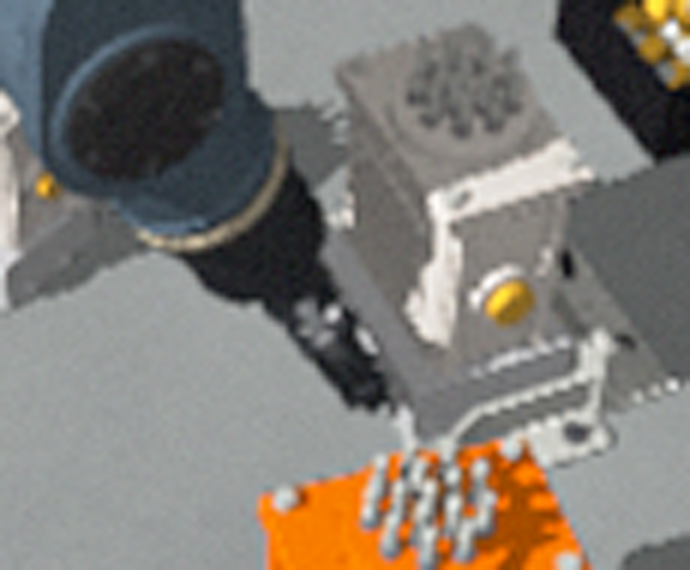

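View pics/c19.png

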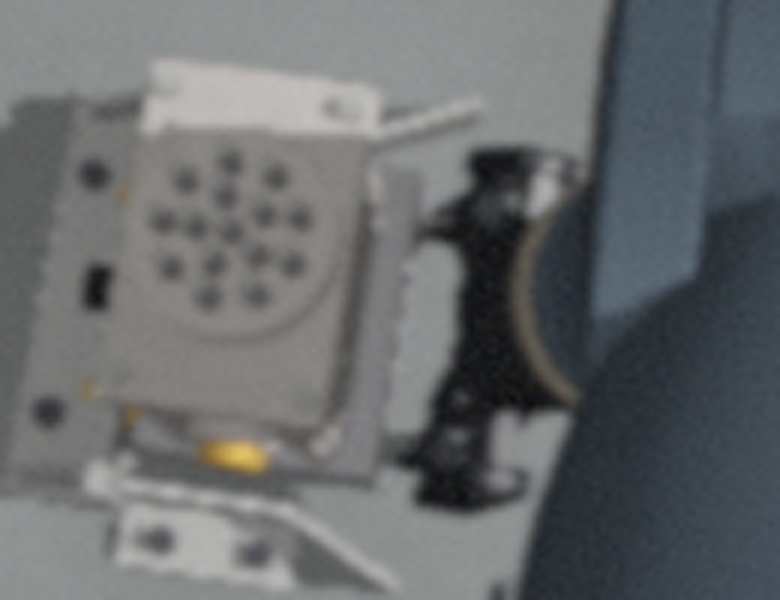

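Run:
```python
from h import *
np.set_printoptions(precision=1,suppress=True)
n=[585.38,134.5,1.416]
t=lambda x,y:np.array((x/6+220,y/6+150))
pr=proj("top",w(n,[(-50,-65,45),(-50,65,45),(-42,-64,174),(-42,64,174),(42,-64,174)]))
print((pr-[220,150])*6)
for q in ([-0.632,0.735,0.158,0.187],bot.state()["tool_rot"]):
    x=R.from_quat(q).as_matrix(); print("y axis",x[:,1].round(3),"yaw",np.arctan2(-x[0,1],x[1,1]).round(4),"z",x[:,2].round(3))
```

```text
[[416.  172.6]
 [366.2 481.6]
 [371.   89.2]
 [314.4 432.1]
 [145.2  57.5]]
y axis [-1.   0.2 -0. ] yaw 1.4193 z [ 0.1  0.5 -0.9]
y axis [-1.   0.2 -0. ] yaw 1.4133 z [ 0.1  0.5 -0.9]
```

The force has risen to 34 N, so the foot is on the stop. However, the top view's foot edge slope (0.153 against 0.161 predicted) and the flare tips in the wrist view (rows 253 and 258) suggest the near-robot side still lags by 1–2 mm. I turn the tool slightly so that finger pushes that side home.

>>> {"name": "play_rows", "arguments": {"targets": [{"gripper": 0.085,"dx": -0.0005,"dy": 0,"dz": 0.0003,"ax": 0.007,"ay": 0,"az": 0.013},{"gripper": 0.085,"dx": -0.0009,"dy": 0,"dz": 0.0005,"ax": 0.0144,"ay": 0,"az": 0.0263},{"gripper": 0.085,"dx": -0.0009,"dy": 0,"dz": 0.0005,"ax": 0.0144,"ay": 0,"az": 0.0263}]}}

```text
clock: 12.2
eef_pos: [580.2, 95.8, -19.8]
tool_rot: [-0.62, 0.748, 0.147, 0.185]
wrist_force: [-8.0, -19.6, 11.9]
finger_gap: 85.3
```

Run:
```python
from h import *
import cv2
st()
for q in (bot.state()["tool_rot"],):
    x=R.from_quat(q).as_matrix(); print("yaw",np.arctan2(-x[0,1],x[1,1]).round(4))
for n in("wrist","top"): cv2.imwrite(f"pics/{n}10.png",bot.camera(n)[:,:,::-1])
s=cv2.imread('pics/wrist10.png');cv2.imwrite('pics/c20.png',cv2.resize(s[220:360,80:560],None,fx=1.66,fy=1.66,interpolation=2))
s=cv2.imread('pics/top10.png');cv2.imwrite('pics/c21.png',cv2.resize(s[150:250,220:350],None,fx=6,fy=6,interpolation=2))
```

```text
t 12.2 q [-0.109  0.491 -0.336  0.695  0.475 -1.481] p [580.2  95.8 -19.8] F [ -8.  -19.6  11.9] M [-2.68  1.75  1.41] gap 85.3
yaw 1.3821
```

View pics/c20.png

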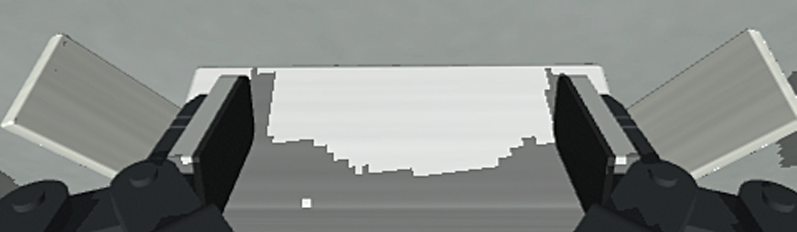

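View pics/c21.png

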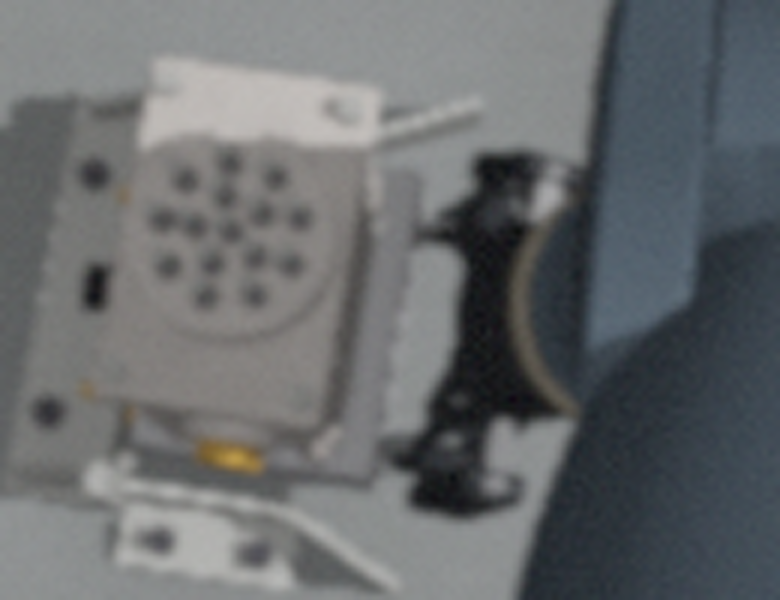

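```bash
python3 - <<'E'
from h import *
s=1.6604
t=lambda x,y:(80+(x+.5)/s,220+(y+.5)/s)
c=bot.calibration("wrist")
for z in (0,5):
  a=ray("wrist",t(62,35),z,c);b=ray("wrist",t(752,30),z,c);d=b-a;print("flare",a.round(1),b.round(1),np.linalg.norm(d).round(1),"nest yaw",np.arctan2(-d[0],d[1]))
a=ray("wrist",t(200,67),0,c);b=ray("wrist",t(603,66),0,c);d=b-a;print("foot",a.round(1),b.round(1),np.linalg.norm(d).round(1),"yaw",np.arctan2(-d[0],d[1]))
E
python3 -c "
import cv2
s=cv2.imread('pics/wrist10.png')
a=cv2.resize(s[225:275,90:290],None,fx=4,fy=4,interpolation=2);b=cv2.resize(s[225:275,370:570],None,fx=4,fy=4,interpolation=2)
cv2.imwrite('pics/c22.png',cv2.vconcat([a,b]))"
```

```text
flare [676.8  51.1   0. ] [474.6  85.2   0. ] 205.0 nest yaw 1.4035419805124036
flare [670.3  45.6   5. ] [478.5  77.9   5. ] 194.4 nest yaw 1.4035419805124036
foot [643.5  74.4   0. ] [515.9  96.7   0. ] 129.5 yaw 1.3975094713978853
```

View pics/c22.png

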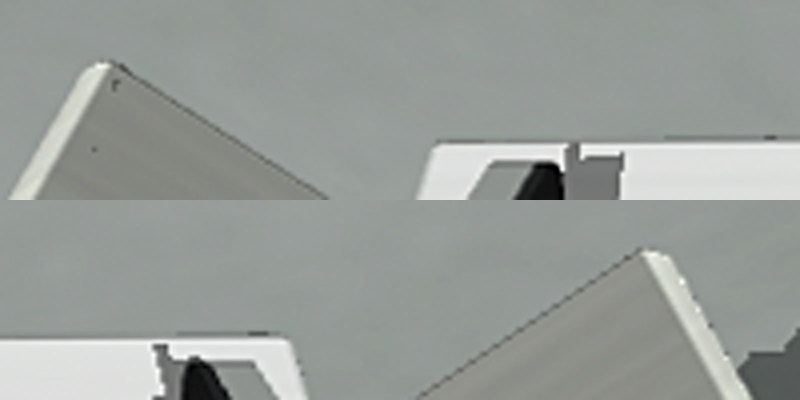

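Run:
```python
from h import *
c=bot.calibration("wrist")
def f(p,q,z):
  a=ray("wrist",p,z,c);b=ray("wrist",q,z,c);d=b-a;y=np.arctan2(-d[0],d[1]);m=(a+b)/2;print(z,m.round(1),np.linalg.norm(d).round(1),"yaw",y.round(4));return m,y
m,y=f((119.5,240.75),(530,237),0);g,h=f((198.75,260.25),(442.5,258.5),0)
for yy in(y,h):
  e=np.array([np.cos(yy),np.sin(yy)]);v=(g-m)[:2];print("along",v@e,"lat",v@[-e[1],e[0]])
```

```text
0 [575.9  67.3   0. ] 201.8 yaw 1.4065
0 [580.4  84.5   0. ] 129.6 yaw 1.4057
along 17.682803506811606 lat -1.6064244917080954
along 17.68413030504158 lat -1.5917521359741722
```

Widths measured from the wrist image check out (flare 201.8 for 202, foot 129.6 for 130). The foot and nest yaws agree to 0.001 rad, and the trailing face is 17.7 mm inside the mouth (17 expected), 1.6 mm off centre. I realign the tool to that yaw, press evenly once, then check again.

>>> {"name": "play_rows", "arguments": {"targets": [{"gripper": 0.085,"dx": -0.0009,"dy": 0,"dz": 0.0005,"ax": -0.0115,"ay": 0,"az": -0.021},{"gripper": 0.085,"dx": -0.0018,"dy": 0,"dz": 0.001,"ax": -0.0115,"ay": 0,"az": -0.021},{"gripper": 0.085,"dx": -0.0022,"dy": 0,"dz": 0.0012,"ax": -0.0115,"ay": 0,"az": -0.021}]}}

```text
clock: 12.68
eef_pos: [580.2, 96.5, -20.0]
tool_rot: [-0.629, 0.742, 0.149, 0.181]
wrist_force: [-12.1, -25.1, 13.9]
finger_gap: 85.1
```

Run:
```python
from h import *
import cv2
st()
x=R.from_quat(bot.state()["tool_rot"]).as_matrix(); print("yaw",np.arctan2(-x[0,1],x[1,1]).round(4))
c=bot.calibration("wrist");print(c)
import pickle;pickle.dump(c,open("wc11.pkl","wb"))
s=bot.camera("wrist")[:,:,::-1];cv2.imwrite("pics/wrist11.png",s)
s=cv2.imread('pics/wrist11.png')
a=cv2.resize(s[225:275,90:290],None,fx=4,fy=4,interpolation=2);b=cv2.resize(s[225:275,370:570],None,fx=4,fy=4,interpolation=2)
cv2.imwrite('pics/c23.png',cv2.vconcat([a,b]))
```

```text
t 12.675 q [-0.106  0.5   -0.319  0.714  0.472 -1.504] p [580.2  96.5 -20. ] F [-12.1 -25.1  13.9] M [-3.31  1.84  0.76] gap 85.1
yaw 1.4047
{'intrinsics': array([[319.46556358,   0.        , 322.7091684 ],
       [  0.        , 319.46556358, 203.31297494],
       [  0.        ,   0.        ,   1.        ]]), 'eye': array([554.7629139 , -54.8862993 ,  96.96746665]), 'attitude': array([0.07540848, 0.91821299, 0.3872215 , 0.03546785])}
```

View pics/c23.png

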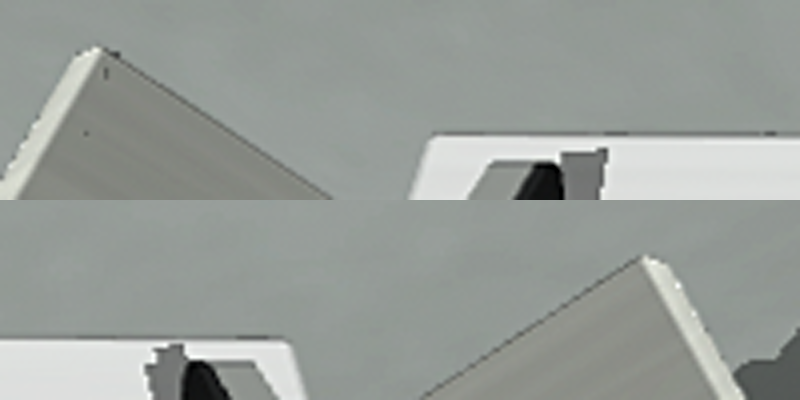

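```bash
cat > m.py <<'E'
from h import *
def meas(c,p,q,r,s):
  def f(p,q,z):
    a=ray("wrist",p,z,c);b=ray("wrist",q,z,c);d=b-a;y=np.arctan2(-d[0],d[1]);m=(a+b)/2;print(m.round(1),np.linalg.norm(d).round(1),"yaw",y.round(4));return m,y
  m,y=f(p,q,0);g,h=f(r,s,0);e=np.array([np.cos(y),np.sin(y)]);v=(g-m)[:2];print("along",v@e,"lat",v@[-e[1],e[0]])
E
python3 - <<'E'
from m import *
import pickle
meas(pickle.load(open("wc11.pkl","rb")),(116.75,237.5),(530.25,239),(197.5,258.5),(442.75,259.5))
E
```

```text
[576.1  67.4   0. ] 202.7 yaw 1.4068
[580.5  84.7   0. ] 130.0 yaw 1.4068
along 17.770321697122764 lat -1.534629019162695
```

The foot is square (both yaws 1.4068) and home. I retreat straight back, then up.

>>> {"name": "play_rows", "arguments": {"targets": [{"gripper": 0.085,"dx": 0.0044,"dy": 0,"dz": -0.0024,"ax": 0,"ay": 0,"az": 0},{"gripper": 0.085,"dx": 0.0132,"dy": 0,"dz": -0.0072,"ax": 0,"ay": 0,"az": 0},{"gripper": 0.085,"dx": 0.0264,"dy": 0,"dz": -0.0144,"ax": 0,"ay": 0,"az": 0},{"gripper": 0.085,"dx": 0.0527,"dy": 0,"dz": -0.0287,"ax": 0,"ay": 0,"az": 0},{"gripper": 0.085,"dx": 0.0527,"dy": 0,"dz": -0.0287,"ax": 0,"ay": 0,"az": 0}]}}

```text
clock: 13.35
eef_pos: [570.3, 35.2, -18.5]
tool_rot: [-0.628, 0.742, 0.148, 0.181]
wrist_force: [0.9, 0.7, -0.4]
finger_gap: 85.1
```

Run:
```python
from h import *
import cv2,pickle
st()
c=bot.calibration("wrist");pickle.dump(c,open("wc12.pkl","wb"))
cv2.imwrite("pics/wrist12.png",bot.camera("wrist")[:,:,::-1])
cv2.imwrite("pics/top12.png",bot.camera("top")[:,:,::-1])
s=cv2.imread('pics/wrist12.png')
cv2.imwrite('pics/c24.png',s)
```

```text
t 13.35 q [-0.218  0.51  -0.296  0.783  0.473 -1.627] p [570.3  35.2 -18.5] F [ 0.9  0.7 -0.4] M [-0.37  0.07 -0.  ] gap 85.1
```

View pics/c24.png

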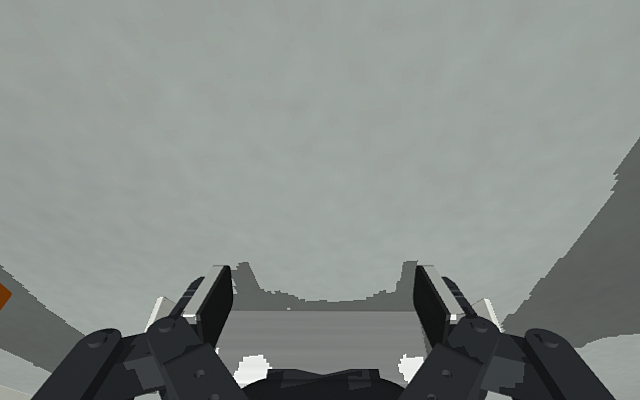

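Clear: zero force, and the foot face is still level at row 310. I rise and close the gripper, then move over the button.

>>> {"name": "play_rows", "arguments": {"targets": [{"gripper": 0.085,"dx": -0.01,"dy": 0,"dz": -0.05,"ax": 0,"ay": 0,"az": 0},{"gripper": 0.0,"dx": -0.03,"dy": 0,"dz": -0.1,"ax": 0,"ay": 0,"az": 0},{"gripper": 0.0,"dx": -0.05,"dy": 0,"dz": -0.15,"ax": 0,"ay": 0,"az": 0},{"gripper": 0.0,"dx": -0.08,"dy": 0,"dz": -0.22,"ax": 0,"ay": 0,"az": 0},{"gripper": 0.0,"dx": -0.109,"dy": 0,"dz": -0.282,"ax": 0,"ay": 0,"az": 0},{"gripper": 0.0,"dx": -0.109,"dy": 0,"dz": -0.282,"ax": 0,"ay": 0,"az": 0},{"gripper": 0.0,"dx": -0.109,"dy": 0,"dz": -0.282,"ax": 0,"ay": 0,"az": 0}]}}

```text
clock: 14.32
eef_pos: [563.7, 6.5, 283.5]
tool_rot: [-0.629, 0.741, 0.148, 0.182]
wrist_force: [0.3, 0.7, 0.2]
finger_gap: 0.0
```

Run:
```python
from h import *
import cv2,pickle
st()
c=bot.calibration("wrist");pickle.dump(c,open("wc13.pkl","wb"))
cv2.imwrite("pics/wrist13.png",bot.camera("wrist")[:,:,::-1])
goal([425.8,-408.5,200],0.84,0)
```

```text
t 14.325 q [-0.272  0.343  0.253  1.524  0.471 -1.689] p [563.7   6.5 283.5] F [0.3 0.7 0.2] M [-0.41  0.02  0.04] gap 0.0
d(m) [ 0.4217  0.0672 -0.1244] rv [0.126 0.463 0.555]
```

View pics/wrist13.png

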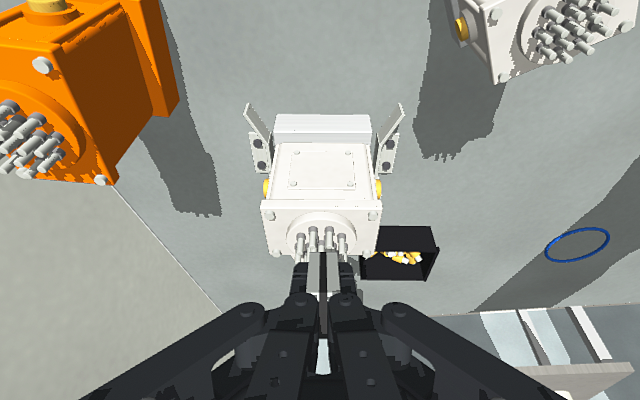

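The wrist view shows the housing seated between the guides at (320,190). The closed fingertips at row 250 imply the closed tips end about 32 mm short of the TCP. I move over the button.

>>> {"name": "play_rows", "arguments": {"targets": [{"gripper": 0.0,"dx": 0.4217,"dy": 0.067,"dz": -0.124,"ax": 0.126,"ay": 0.463,"az": 0.555},{"gripper": 0.0,"dx": 0.4217,"dy": 0.067,"dz": -0.124,"ax": 0.126,"ay": 0.463,"az": 0.555},{"gripper": 0.0,"dx": 0.4217,"dy": 0.067,"dz": -0.124,"ax": 0.126,"ay": 0.463,"az": 0.555},{"gripper": 0.0,"dx": 0.4217,"dy": 0.067,"dz": -0.124,"ax": 0.126,"ay": 0.463,"az": 0.555},{"gripper": 0.0,"dx": 0.4217,"dy": 0.067,"dz": -0.124,"ax": 0.126,"ay": 0.463,"az": 0.555},{"gripper": 0.0,"dx": 0.4217,"dy": 0.067,"dz": -0.124,"ax": 0.126,"ay": 0.463,"az": 0.555},{"gripper": 0.0,"dx": 0.4217,"dy": 0.067,"dz": -0.124,"ax": 0.126,"ay": 0.463,"az": 0.555},{"gripper": 0.0,"dx": 0.4217,"dy": 0.067,"dz": -0.124,"ax": 0.126,"ay": 0.463,"az": 0.555},{"gripper": 0.0,"dx": 0.4217,"dy": 0.067,"dz": -0.124,"ax": 0.126,"ay": 0.463,"az": 0.555},{"gripper": 0.0,"dx": 0.4217,"dy": 0.067,"dz": -0.124,"ax": 0.126,"ay": 0.463,"az": 0.555}]}}

```text
clock: 15.62
eef_pos: [426.6, -407.1, 199.5]
tool_rot: [-0.409, 0.913, 0.0, -0.0]
wrist_force: [0.3, 0.5, -0.1]
finger_gap: -0.4
```

Run:
```python
from h import *
import cv2,pickle
st()
c=bot.calibration("wrist")
print("pred button px",proj("wrist",[[425.8,-408.5,90]],c))
cv2.imwrite("pics/wrist14.png",bot.camera("wrist")[:,:,::-1])
cv2.imwrite("pics/scene14.png",bot.camera("scene")[:,:,::-1])
cv2.imwrite("pics/top14.png",bot.camera("top")[:,:,::-1])
pickle.dump(c,open("wc14.pkl","wb"))
```

```text
t 15.625 q [-0.762  0.404  0.227  1.393 -0.    -1.604] p [ 426.6 -407.1  199.5] F [ 0.3  0.5 -0.1] M [-0.02 -0.04  0.02] gap -0.4
pred button px [[323.52625398 188.57767518]]
```

View pics/wrist14.png

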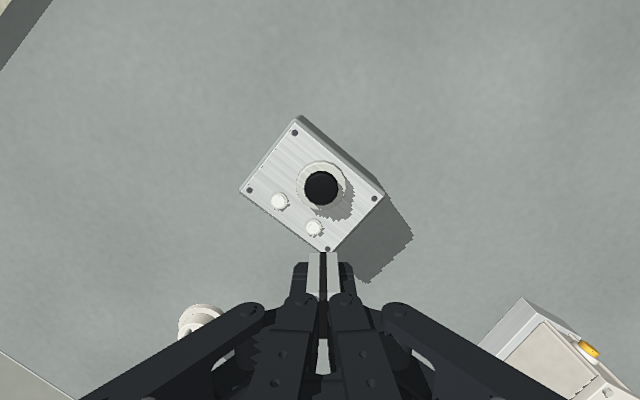

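View pics/scene14.png

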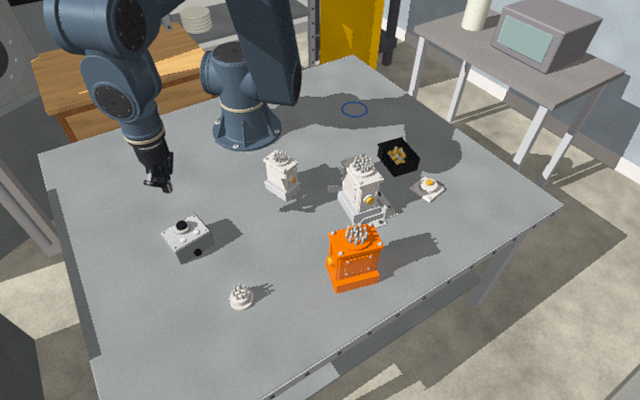

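View pics/top14.png

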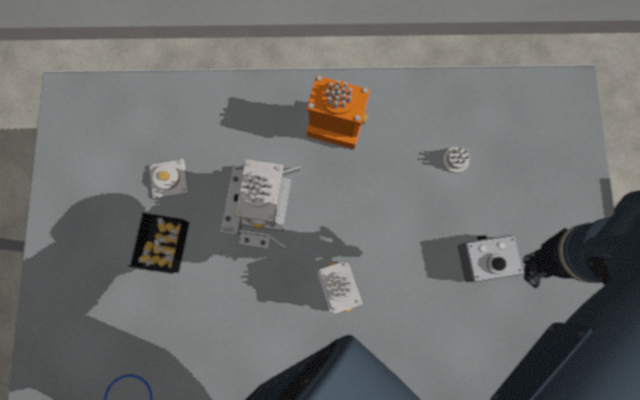

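Run:
```python
from h import *
import pickle
c=pickle.load(open("wc14.pkl","rb"))
b=ray("wrist",(321.3,187.5),90,c);print("button wrist",b)
for z in(200,232): print(z,proj("top",[[426.6,-407.1,z]]),proj("scene",[[426.6,-407.1,z]]))
goal([b[0],b[1],90],0.84,0)
import cv2
a=cv2.imread("pics/top14.png")[220:300,480:580];d=cv2.imread("pics/scene14.png")[140:220,120:220]
cv2.imwrite("pics/c25.png",cv2.hconcat([cv2.resize(a,(400,320),interpolation=2),cv2.resize(d,(400,320),interpolation=2)]))
```

```text
button wrist [ 426.64042658 -410.6339893    90.        ]
200 [[519.66690248 260.76805191]] [[170.86548576 199.07838068]]
232 [[526.91678792 259.91051287]] [[167.63458141 191.09313621]]
d(m) [ 0.0024 -0.002   0.11  ] rv [-0.001 -0.     0.002]
```

View pics/c25.png

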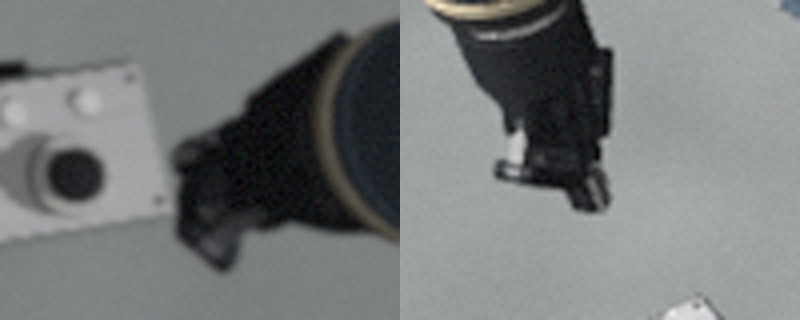

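The scene view confirms the closed tip is at z≈232 with the TCP at 200, so the tip should touch the button at TCP z≈58. Two cameras put the button at (426.5,-410). I descend to about 12 mm above it, then step down.

>>> {"name": "play_rows", "arguments": {"targets": [{"gripper": 0.0,"dx": 0.0015,"dy": -0.002,"dz": 0.06,"ax": 0,"ay": 0,"az": 0},{"gripper": 0.0,"dx": 0.0015,"dy": -0.002,"dz": 0.11,"ax": 0,"ay": 0,"az": 0},{"gripper": 0.0,"dx": 0.0015,"dy": -0.002,"dz": 0.128,"ax": 0,"ay": 0,"az": 0},{"gripper": 0.0,"dx": 0.0015,"dy": -0.002,"dz": 0.128,"ax": 0,"ay": 0,"az": 0}]}}

```text
clock: 16.27
eef_pos: [426.9, -408.7, 71.0]
tool_rot: [-0.409, 0.913, 0.001, -0.0]
wrist_force: [1.0, -0.1, 0.8]
finger_gap: -0.1
```

Run:
```python
from h import *
import cv2
st()
cv2.imwrite("pics/wrist15.png",bot.camera("wrist")[:,:,::-1])
cv2.imwrite("pics/scene15.png",bot.camera("scene")[:,:,::-1])
a=cv2.imread("pics/wrist15.png")[140:340,220:420];d=cv2.imread("pics/scene15.png")[190:260,150:220]
cv2.imwrite("pics/c26.png",cv2.hconcat([cv2.resize(a,(400,400),interpolation=2),cv2.resize(d,(400,400),interpolation=2)]))
```

```text
t 16.275 q [-0.764  0.453 -0.028  1.092 -0.    -1.606] p [ 426.9 -408.7   71. ] F [ 1.  -0.1  0.8] M [-0.04  0.04  0.03] gap -0.1
```

View pics/c26.png

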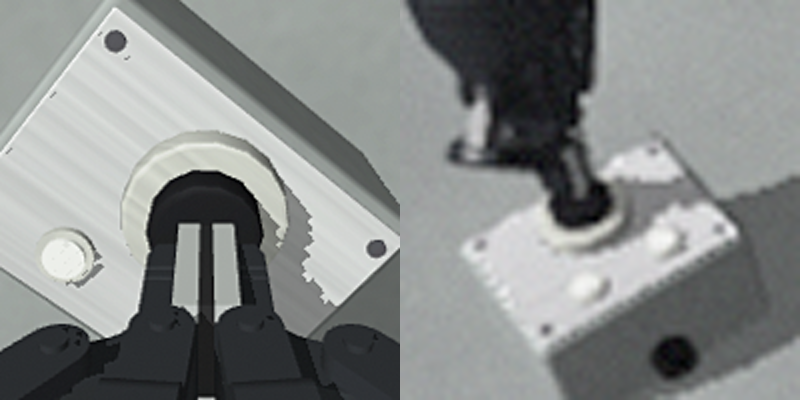

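The tips stand centred over the black button. I press down in small steps.

>>> {"name": "play_rows", "arguments": {"targets": [{"gripper": 0.0,"dx": 0.0005,"dy": 0,"dz": 0.005,"ax": 0,"ay": 0,"az": 0},{"gripper": 0.0,"dx": 0.0005,"dy": 0,"dz": 0.01,"ax": 0,"ay": 0,"az": 0},{"gripper": 0.0,"dx": 0.0005,"dy": 0,"dz": 0.012,"ax": 0,"ay": 0,"az": 0}]}}

```text
clock: 16.75
eef_pos: [427.7, -410.5, 61.1]
tool_rot: [-0.409, 0.913, -0.001, 0.0]
wrist_force: [0.8, -0.1, 1.7]
finger_gap: -0.4
```

>>> {"name": "play_rows", "arguments": {"targets": [{"gripper": 0.0,"dx": 0,"dy": 0,"dz": 0.002,"ax": 0,"ay": 0,"az": 0},{"gripper": 0.0,"dx": 0,"dy": 0,"dz": 0.003,"ax": 0,"ay": 0,"az": 0}]}}

```text
clock: 17.0
eef_pos: [427.7, -410.5, 58.1]
tool_rot: [-0.409, 0.913, -0.001, 0.0]
wrist_force: [-0.8, 1.7, 3.5]
finger_gap: -0.1
```

>>> {"name": "play_rows", "arguments": {"targets": [{"gripper": 0.0,"dx": 0,"dy": 0,"dz": 0.002,"ax": 0,"ay": 0,"az": 0},{"gripper": 0.0,"dx": 0,"dy": 0,"dz": 0.003,"ax": 0,"ay": 0,"az": 0}]}}

```text
clock: 17.25
eef_pos: [427.9, -410.7, 56.0]
tool_rot: [-0.409, 0.913, -0.001, 0.001]
wrist_force: [-6.3, 5.9, 24.0]
finger_gap: -0.1
```

24 N after about 6 mm of travel, so the button is fully down. I hold briefly, then lift off.

>>> {"name": "play_rows", "arguments": {"targets": [{"gripper": 0.0,"dx": 0,"dy": 0,"dz": 0.0005,"ax": 0,"ay": 0,"az": 0},{"gripper": 0.0,"dx": 0,"dy": 0,"dz": 0.0005,"ax": 0,"ay": 0,"az": 0}]}}

```text
clock: 17.5
eef_pos: [427.9, -410.6, 56.2]
tool_rot: [-0.409, 0.913, -0.002, 0.001]
wrist_force: [-4.8, 4.9, 14.8]
finger_gap: 0.3
```

Run:
```python
from h import *
import cv2
st()
cv2.imwrite("pics/wrist16.png",bot.camera("wrist")[:,:,::-1])
a=cv2.imread("pics/wrist16.png")[140:340,220:420]
cv2.imwrite("pics/c27.png",cv2.resize(a,(500,500),interpolation=2))
```

```text
t 17.5 q [-0.765  0.462 -0.053  1.052 -0.    -1.607] p [ 427.9 -410.6   56.2] F [-4.8  4.9 14.8] M [0.99 0.88 0.05] gap 0.3
```

View pics/c27.png

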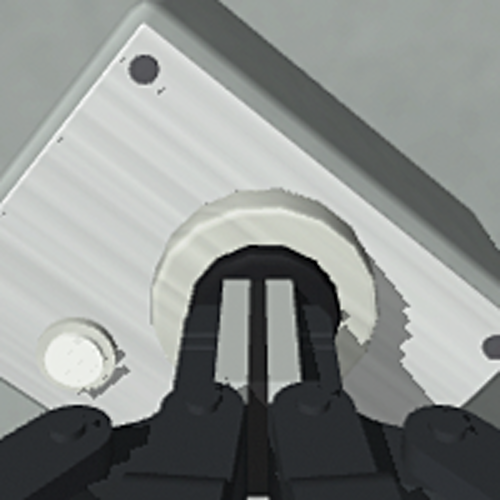

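The fingers rest on the button, and its top is now level with the collar, so it is fully pressed. I release it by rising straight up.

>>> {"name": "play_rows", "arguments": {"targets": [{"gripper": 0.0,"dx": 0,"dy": 0,"dz": -0.005,"ax": 0,"ay": 0,"az": 0},{"gripper": 0.0,"dx": 0,"dy": 0,"dz": -0.03,"ax": 0,"ay": 0,"az": 0},{"gripper": 0.0,"dx": 0,"dy": 0,"dz": -0.08,"ax": 0,"ay": 0,"az": 0},{"gripper": 0.0,"dx": 0,"dy": 0,"dz": -0.14,"ax": 0,"ay": 0,"az": 0},{"gripper": 0.0,"dx": 0,"dy": 0,"dz": -0.14,"ax": 0,"ay": 0,"az": 0},{"gripper": 0.0,"dx": 0,"dy": 0,"dz": -0.14,"ax": 0,"ay": 0,"az": 0},{"gripper": 0.0,"dx": 0,"dy": 0,"dz": -0.14,"ax": 0,"ay": 0,"az": 0}]}}

```text
clock: 18.42
eef_pos: [427.0, -409.8, 194.8]
tool_rot: [-0.409, 0.913, -0.001, 0.0]
wrist_force: [-0.3, -0.6, 0.2]
finger_gap: -0.2
```

Run:
```python
from h import *
import cv2
st()
for n in("scene","top"): cv2.imwrite(f"pics/{n}17.png",bot.camera(n)[:,:,::-1])
s=cv2.imread('pics/scene17.png');t=cv2.imread('pics/top17.png')
cv2.imwrite('pics/c28.png',cv2.resize(s[140:240,320:420],None,fx=6,fy=6,interpolation=2))
cv2.imwrite('pics/c29.png',cv2.resize(t[150:250,210:310],None,fx=6,fy=6,interpolation=2))
```

```text
t 18.425 q [-0.765  0.408  0.22   1.381 -0.    -1.607] p [ 427.  -409.8  194.8] F [-0.3 -0.6  0.2] M [-0.01  0.07  0.01] gap -0.2
```

View pics/top17.png

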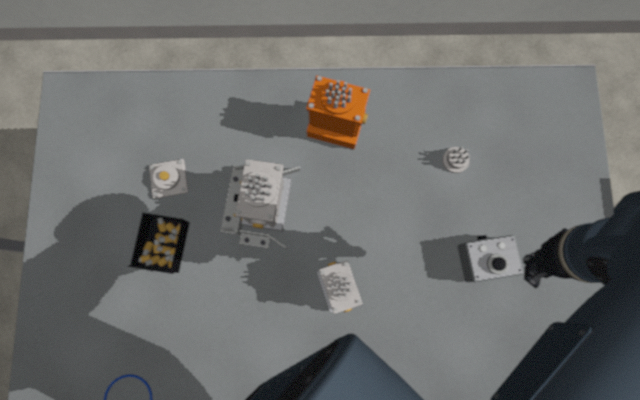

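View pics/c28.png

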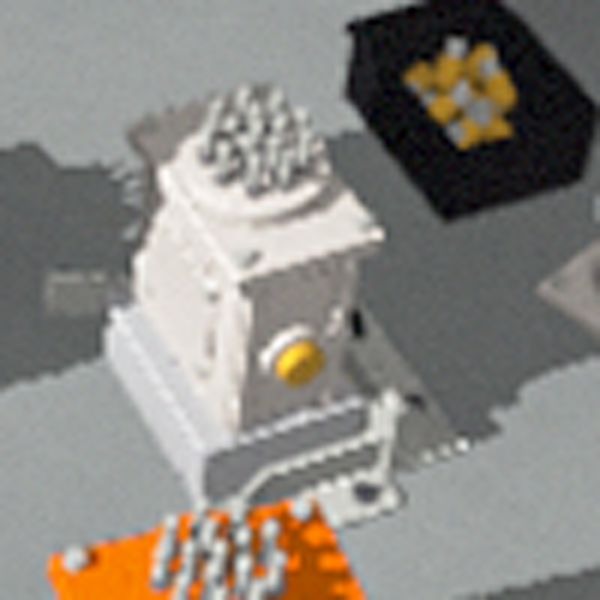

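View pics/c29.png

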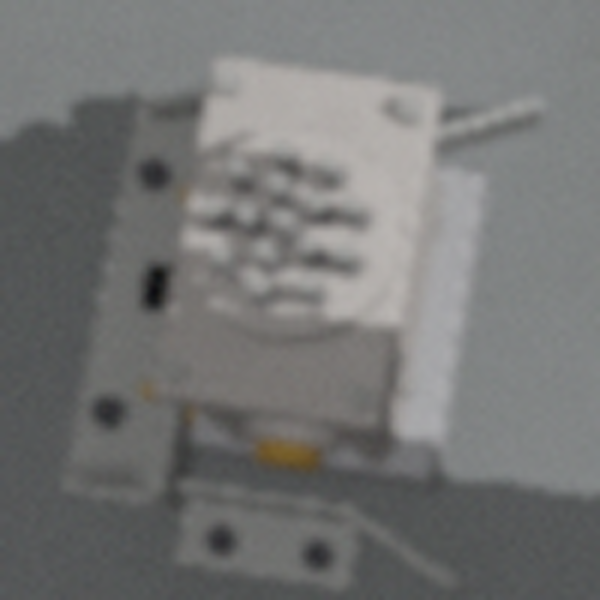

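Everything looks in place. I cross-check squareness with the wrist picture taken after the retreat.

```bash
python3 -c "
import cv2
s=cv2.imread('pics/wrist13.png')
cv2.imwrite('pics/c30.png',cv2.resize(s[90:150,230:420],None,fx=4.2,fy=4.2,interpolation=2))"
```

```text
(no output)
```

View pics/c30.png

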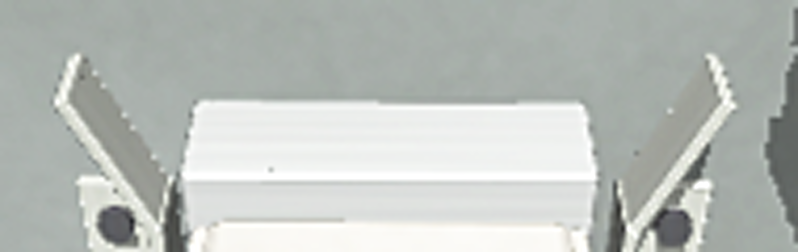

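Run:
```python
from m import *
import pickle
t=lambda x,y:(230+x/4.2,90+y/4.2)
meas(pickle.load(open("wc13.pkl","rb")),t(83,54),t(705,55),t(198,100),t(586,102))
```

```text
[576.2  67.6   0. ] 201.2 yaw 1.407
[579.4  84.1   0. ] 129.0 yaw 1.4034
along 16.753892283321353 lat -0.5301587017529872
```

```bash
python3 - <<'E'
import cv2,numpy as np
a=cv2.imread("pics/top10.png");b=cv2.imread("pics/top17.png");z=cv2.imread("pics/top9.png");y=cv2.imread("pics/top12.png")
def brass(im,x0,y0,x1,y1):
    c=im[y0:y1,x0:x1].astype(float);w=np.clip(c[:,:,2]-c[:,:,0]-25,0,None);yy,xx=np.mgrid[y0:y1,x0:x1];return (w*xx).sum()/w.sum(),(w*yy).sum()/w.sum(),w.sum()
for n,i in(("9",z),("10",a),("12",y),("17",b)): print(n,brass(i,250,221,272,231),brass(i,236,208,245,222),brass(i,236,178,244,186))
E
python3 -c "
import cv2
r=[]
for n in('top10','top12','top17'):
    s=cv2.imread(f'pics/{n}.png')[205:235,225:290]; r.append(cv2.resize(s,None,fx=6,fy=6,interpolation=2))
cv2.imwrite('pics/c31.png',cv2.vconcat(r))"
```

```text
9 (np.float64(258.9740428293316), np.float64(225.46203763789748), np.float64(3082.0)) (np.float64(241.4468085106383), np.float64(218.74468085106383), np.float64(47.0)) (np.float64(240.14285714285714), np.float64(182.0), np.float64(7.0))
10 (np.float64(258.02570439940683), np.float64(225.65447355412752), np.float64(2023.0)) (np.float64(nan), np.float64(nan), np.float64(0.0)) (np.float64(nan), np.float64(nan), np.float64(0.0))
12 (np.float64(257.45470692717583), np.float64(225.40911782119596), np.float64(1689.0)) (np.float64(241.0), np.float64(218.0), np.float64(1.0)) (np.float64(240.0), np.float64(182.0), np.float64(2.0))
17 (np.float64(257.35284139100935), np.float64(225.22985581000847), np.float64(1179.0)) (np.float64(nan), np.float64(nan), np.float64(0.0)) (np.float64(nan), np.float64(nan), np.float64(0.0))<stdin>:4: RuntimeWarning: invalid value encountered in scalar divide
```

View pics/c31.png

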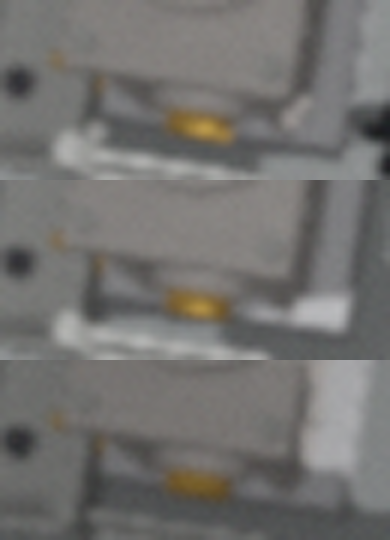

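The plug and flange have not moved back since the final press (plug centre column 258.0, then 257.5, then 257.4), so the housing is still home. I hand in.

Run:
```python
from plant import bot
print(bot.job_done(), bot.state()["clock"])
```

```text
the job is handed in; nothing more can be done
the job is handed in; nothing more can be done
```

I pushed the white housing low at its foot with both open fingertips until it was home against the back stop. Then I pressed the start button fully, let go, and handed the job in at about 18.5 s with the arm clear of everything.

**Housing:**
- It slid at about 10–12 N, and the force rose to 34 N at the stop. It seemed to touch one pad first, so I turned it about 0.013 rad to square it and pressed once more, evenly.
- Pressed home, the wrist camera put its trailing face 17.7 mm inside the nest mouth (17 expected), with no measurable yaw difference from the nest.
- After the retreat the same check gave 16.8 mm and 0.004 rad. These differ by about 1 mm, roughly what my pixel readings are good for. The top view shows no movement back.
- It sits about 0.5–1.5 mm off the nest's middle line.

**Button:** it went about 6 mm to its stop at 24 N and was released; the force returned to zero.

**Bystanders:** the bin, cover, bushing, small white box and orange box look unmoved in the last top view; I judged that by eye.

**Unexpected:** the fingertips end about 46 mm (open) or 32 mm (shut) short of the reported TCP. Because of that my first push attempt passed just above the foot without touching anything; I corrected the height and tried again.

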